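Clear the repair bench: hang up the headset, tray its tools

TASK

The headset is repaired: take it from the lamp-lit easel and lower it gently over the steel rail, so that its crown pad rests squarely on the bar near the middle, hanging straight with one ear cup on either side. Then lay the red screwdriver in the blue tray, and after it the yellow brush, each wholly inside the tray. Drop nothing and leave everything else on the bench where it is.

Things in the scene. Friction and masses are not known exactly. Their poses are not given: they have to be found in the camera images.
- headset: rigid 220 g headset: upside-down-U orange band 22 mm wide, a black crown pad at its top, a black ear cup at each foot. x: across the band; y: cup to cup; z: from the cups to the crown. Origin: centre of the crown pad's underside. Cups 56 mm (x) by 64 mm, z -63 to -127 mm; 90 mm between them, 152 mm over them. Starts leaning in the easel, z 35 degrees off vertical, crown towards the robot
- crown (a point): centre of the top of the headset's crown pad, the place to grip it (across x); the pad is 24 mm (x) by 54 mm (y) by 24 mm tall; axes as the headset's
- easel: fixed stand that holds the headset; base 150 x 240 mm, origin under its centre. The plywood board leans 35 degrees to the stand's -x and ends 60 mm short of the crown, so the pad stands free, its underside 40 mm to -x of the origin and 150 mm up
- lamp_strip (a point): centre of the aluminium LED strip over the easel, 30 mm (x) by 236 mm (y) by 14 mm, on posts at y = +-114 mm; it leaves no room for a gripper straight above the crown: come in along the lean
- rail: fixed steel rail: a level bar along y, 16 mm thick, 260 mm long, with red end caps, on two posts at y = +-120 mm with round feet. Origin on the table under the middle of the bar
- bar_top (a point): top of the rail's bar at its middle, 165 mm above the table; axes as the rail's
- tray: fixed blue open tray, 180 mm (x) by 250 mm (y), 30 mm high, walls 5 mm; origin under its centre
- tray_in (a point): centre of the tray's inner floor; axes as the tray's
- screwdriver: screwdriver with a red handle, 180 mm long, lying flat; long axis along x, handle to -x; 90 g
- screwdriver_grip (a point): middle of the screwdriver's handle, on its long axis
- screwdriver_tip (a point): the working tip of the screwdriver
- screwdriver_end (a point): the handle end of the screwdriver, on its long axis
- brush: flat cleaning brush with a yellow handle, 170 mm long, lying flat; long axis along x, handle to -x; 50 g
- brush_grip (a point): middle of the brush's handle, on its long axis
- brush_tip (a point): the working tip of the brush
- brush_end (a point): the handle end of the brush, on its long axis
- spool: green spool of solder, 56 mm across, 45 mm tall; a bystander, to be left alone; origin at the centre of its underside
- flux: amber bottle, 44 mm across, 90 mm tall; a bystander, to be left alone; origin at the centre of its underside
- meter: yellow multimeter lying flat, 85 x 170 x 36 mm; a bystander, to be left alone; origin at the centre of its underside
- mug: blue mug, 80 mm across, 90 mm tall; a bystander, to be left alone; origin at the centre of its underside
- pliers: red-handled pliers lying flat, about 140 mm long; a bystander, to be left alone; origin at the centre of its underside
Things that resemble listed ones, but are neither listed nor needed, are in the scene too. Leave any pink look-alike of the headset alone. What is shaped like the screwdriver but green is not meant.

How it is judged:
By the outcome, as a careful person would: the job done as asked, in the order asked, and still so for the second after the job is handed in, with the robot touching nothing.
It also fails if it takes over 72 s, if anything falls off the work surface, if the arm or the gripper's body presses on something with over 40 N, if the wrist force passes 120 N, or if a joint passes its speed limit or range.

ROBOT

A 6-joint arm with a two-finger parallel gripper is mounted at the origin on the work surface. World frame = base frame: x ahead of the robot, y to its left, z up, the work surface at z = 0. Lengths are in m, angles in rad, forces in N, time in s.
With the tool pointing down it reaches from about 0.325 to 0.875 m from the base axis. Payload 4.4 kg.
Tool frame: the origin (TCP) lies on the centre line of the jaws, within the pads' length; the fingertips stand 17 mm ahead of it and the grasp point (between the pads) lies 2 mm behind it (env.finger_overhang is the distance from the TCP to the fingertips, in m); z points along the fingers, y is the direction in which the jaws open and shut (so a half turn about z gives the same grasp; the last joint's range is limited). The gripper opens to 85 mm and grips with 20 to 120 N. Pads are 22 mm wide; open, the fingers measure 114 mm over their backs; the gripper's body (76 mm by 85 mm) begins 54 mm behind the grasp point. The pads swing forward as they close: fully open they stand 13 mm farther back than shut.
Start: joints at [-1.431, 0.207, 1.542, -0, 1.393, -0.15], TCP at [0.164, -0.551, 0.248] pointing down, gripper open.
Joint ranges: [-2.73, 2.73], [-0.86, 2.22], [0.23, 2.46], [-1.11, 4.25], [0.08, 2.63], [-2.82, 2.82]. Speed limits (rad/s): [2.79, 2.79, 3.14, 3.14, 3.14, 3.14].

INTERFACE

Orientations are given as a rotation vector (axis times angle).
In Python, from bench import env gives the robot as it stands.
- The arm moves only by the shell command python3 -m creep 'ROWS'. ROWS is JSON, a list of rows, each a list of 7 numbers: the shift along the tool's x, y, z in m, then the turn, a rotation vector about the tool's x, y, z in rad, then the finger opening in m, from 0 to 0.0854. In form: [[tx, ty, tz, wx, wy, wz, gripper], ...]. A call has 1 to 8 rows; each row shifts and turns the commanded pose from where the row before left it, along the tool's axes as they then stand; what a row does not reach is not made up. A row lasts 1/8 s, in which the tool goes at most 62.5 mm and 10.7 degrees, less where a joint would pass 70% of its speed; a pose out of reach is approached as far as the arm can. A call with a gripper value outside its range is refused whole. The fingers move at their own pace and stop on an object; the grip force is fixed at half the most. Time passes only in rows, so rows that do not move let the fingers close. It gives the time, the measured TCP pose, the force and the opening at its end, in the units of the state.
- env.read_state(): the state, without advancing time (a new reading comes with each control period).
- env.read_camera(name): name is "scene" or "top"; returns a dict with "pixels" (400x640x3 uint8, blue, green, red), "camera_matrix" (3x3 intrinsics, pixels), "k1" (the pictures are not rectified: a ray, as slopes to the right and down, at radius r is drawn at 1 + k1 r^2 times it, then the intrinsics apply), "cam_to_world" (4x4, takes a point from camera to world coordinates). Camera axes: x right, y down, z forward; pixel columns grow to the right and rows downward; lengths in m; the calibration is good to about 2 mm. A picture is of the moment at which its call begins. There is no depth.
- env.sign_off(): hands the job in, once; it reports no verdict.
Trained networks look in a picture, given as the dict that the camera call returned (one of the last four; its "shot" number tells which), for a name from the list of things; names that differ only in an ending like _2 or _b are one class to them, and where a whole thing is asked for, a point or a joint stands for the part that bears it (a point fixed in the world has none). Each returns a list of dicts, best first, with "conf" (0 to 1); they miss things now and then, are a little off and sometimes report something else, mostly with a low value. They report only what shows in the picture. A call takes as long as a camera call. They do not tell look-alikes from the thing itself.
- env.masks_of(thing, picture): "mask" (400x640 bool, what is visible of it) and "bbox" ([centre column, centre row, width, height] in pixels, round what is visible of it).
The state is a dict: "clock": time; "joint_pos": joint angles; "joint_velocities": joint speeds; "joint_efforts": joint torques, N m; "position": TCP position; "ee_rot": TCP orientation; "wrist_force": force on the tool from outside, world axes, zero at the start; "wrist_torque": the same for the moment, N m; "finger_gap": finger opening in m.
Only numpy, scipy, OpenCV 4.12 (cv2) and the standard library are available. Lean on these libraries where they do the work, as an engineer would, in place of code of your own. Each camera call takes 0.05 s, during which the arm holds its last target.

## Working session

There is one attempt and no reset: what is moved stays moved. The work goes in short steps, Python scripts to look and compute and a shell command to move; the robot and the scene stay as the last step left them, time stands still between calls to the robot, and variables do not carry over. Pictures are saved under pics/ and viewed, and the job is handed in when it is done.

```bash
ls; mkdir -p pics
python3 - <<'E'
from bench import env
import cv2,pickle
s=env.read_state();print(s['clock'],s['position'],s['ee_rot'],s['finger_gap'])
for n in("scene","top"):
    p=env.read_camera(n);cv2.imwrite(f"pics/{n}0.png",p["pixels"])
    print(n,p["camera_matrix"],p["k1"],p["cam_to_world"],p['shot'])
    for t in["headset","crown","easel","rail","tray","screwdriver","brush","lamp_strip"]:
        for d in env.masks_of(t,p)[:3]: print(t,d["conf"],d["bbox"])
E
```

```text
pics
0.0 [ 0.16417911 -0.55030463  0.24709005] [-3.10636845e+00 -4.53189323e-01  2.09546915e-05] 0.08530560424842966
scene [[457.13218294   0.         322.50029975]
 [  0.         457.13218294 196.83481995]
 [  0.           0.           1.        ]] -0.05099938084901954 [[ 0.89170684  0.36232601 -0.27125408  0.84275364]
 [ 0.45246577 -0.69828895  0.55467762 -0.75496158]
 [ 0.0115604  -0.61734301 -0.78660915  1.22923806]
 [ 0.          0.          0.          1.        ]] 1
headset 0.97 [196.6, 259.9, 58.9, 47.5]
headset 0.82 [332.2, 290.3, 48.5, 65.4]
crown 0.84 [331.4, 291.4, 52.6, 61.3]
crown 0.59 [194.4, 259.6, 56.2, 50.3]
easel 0.77 [328.6, 281.1, 69.7, 135.3]
rail 0.67 [332.0, 158.9, 24.3, 34.7]
rail 0.57 [398.0, 183.8, 54.3, 92.6]
tray 0.68 [298.9, 218.6, 84.2, 75.9]
screwdriver 0.8 [244.1, 286.9, 31.6, 32.2]
screwdriver 0.68 [299.5, 387.4, 18.7, 25.2]
brush 0.92 [333.6, 158.3, 27.6, 28.8]
brush 0.67 [232.2, 358.2, 46.0, 39.1]
lamp_strip 0.76 [328.5, 282.2, 72.7, 129.9]
lamp_strip 0.67 [334.0, 159.2, 24.7, 39.3]
top [[422.73515491   0.         321.16321189]
 [  0.         422.7
[... 252 characters left out ...]
1 -9.92250999e-01  1.74516142e+00]
 [ 0.00000000e+00  0.00000000e+00  0.00000000e+00  1.00000000e+00]] 2
headset 0.95 [391.5, 278.6, 34.8, 34.7]
headset 0.71 [378.8, 174.9, 40.4, 24.3]
crown 0.78 [377.8, 176.2, 42.6, 19.7]
crown 0.67 [389.4, 277.2, 41.2, 42.2]
easel 0.69 [400.9, 236.3, 23.3, 5.4]
easel 0.55 [381.8, 173.7, 71.7, 41.4]
rail 0.94 [266.6, 163.7, 77.7, 23.3]
tray 0.97 [326.1, 225.0, 64.2, 44.8]
screwdriver 0.69 [449.5, 167.1, 39.7, 4.4]
screwdriver 0.49 [394.0, 233.9, 36.4, 7.5]
screwdriver 0.18 [380.5, 173.4, 76.7, 43.3]
brush 0.66 [255.4, 228.5, 41.5, 10.0]
brush 0.2 [381.8, 176.1, 76.4, 42.1]
lamp_strip 0.71 [380.8, 175.6, 73.5, 41.9]
lamp_strip 0.52 [380.1, 173.5, 36.6, 18.4]
```

View pics/scene0.png

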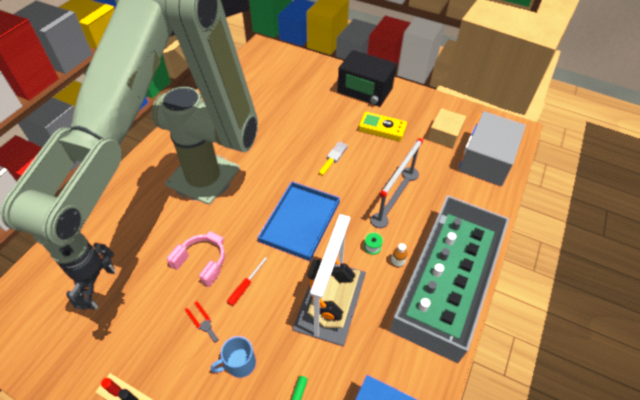

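View pics/top0.png

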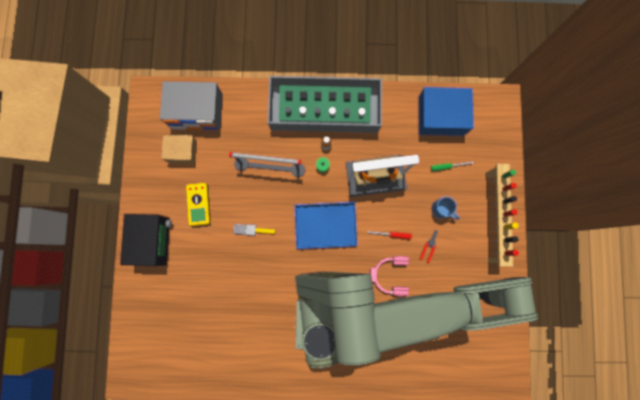

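Run:
```python
import cv2
a=cv2.imread("pics/scene0.png");b=cv2.imread("pics/top0.png")
cv2.imwrite("pics/s1.png",cv2.resize(a[200:350,240:440],None,fx=4,fy=4,interpolation=cv2.INTER_CUBIC))
cv2.imwrite("pics/t1.png",cv2.resize(b[130:270,210:410],None,fx=4,fy=4,interpolation=cv2.INTER_CUBIC))
```

```text
(no output)
```

View pics/s1.png

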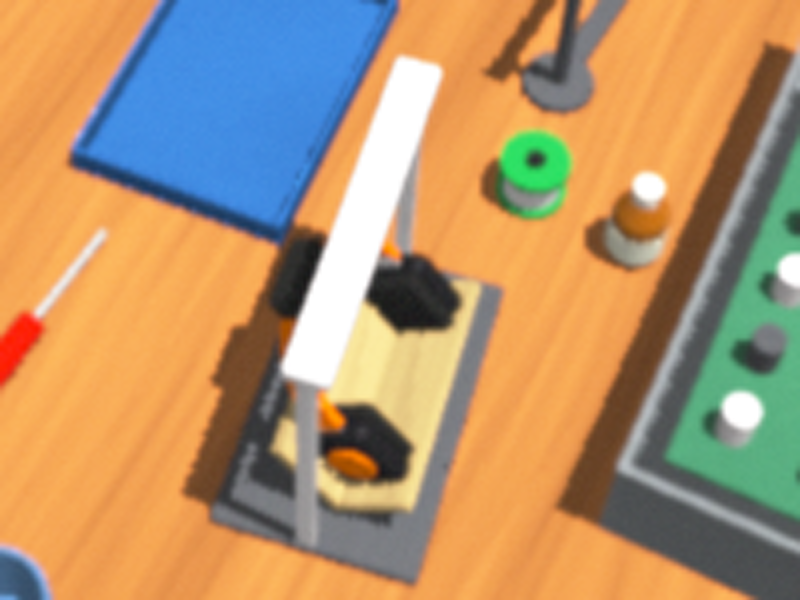

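View pics/t1.png

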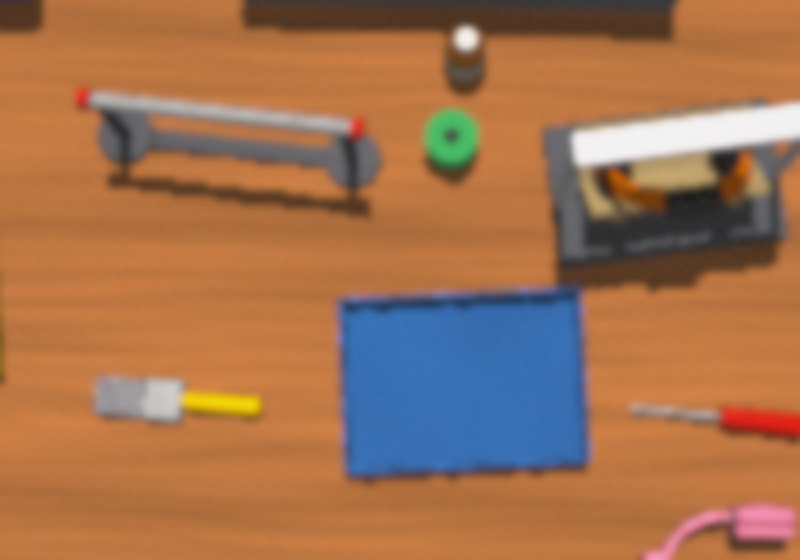

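```bash
cat > h.py <<'E'
import numpy as np,cv2
from scipy.optimize import least_squares
from scipy.spatial.transform import Rotation as R
C={}
C['scene']=(np.array([[457.13218294,0,322.50029975],[0,457.13218294,196.83481995],[0,0,1]]),-0.05099938084901954,np.array([[0.89170684,0.36232601,-0.27125408,0.84275364],[0.45246577,-0.69828895,0.55467762,-0.75496158],[0.0115604,-0.61734301,-0.78660915,1.22923806],[0,0,0,1]]))
C['top']=(np.array([[422.73515491,0,321.16321189],[0,422.73515491,203.80718161],[0,0,1]]),-0.02725614880789219,np.array([[2.17151046e-02,-9.92013554e-01,1.24247990e-01,2.69620523e-01],[-9.99758586e-01,-2.19631080e-02,-6.26476964e-04,7.69142199e-03],[3.35034565e-03,-1.24204390e-01,-9.92250999e-01,1.74516142e+00],[0,0,0,1]]))
def proj(cam,P):
    K,k,T=C[cam];Ti=np.linalg.inv(T);P=np.atleast_2d(P)
    return cv2.projectPoints(P.astype(float),cv2.Rodrigues(Ti[:3,:3])[0],Ti[:3,3],K,np.array([k,0,0,0.]))[0][:,0]
def unproj(cam,uv,z):
    K,k,T=C[cam]
    n=cv2.undistortPoints(np.array(uv,float).reshape(-1,1,2),K,np.array([k,0,0,0.]))[:,0]
    d=np.c_[n,np.ones(len(n))]@T[:3,:3].T;o=T[:3,3]
    return o+d*((z-o[2])/d[:,2])[:,None]
def tri(uvt,uvs):
    P=least_squares(lambda P:np.r_[proj('top',P)[0]-uvt,proj('scene',P)[0]-uvs],[.5,0,.1])
    return P.x,P.fun
def T1(u,v):return [210+u/4-.375,130+v/4-.375]
def S1(u,v):return [240+u/4-.375,200+v/4-.375]
E
python3 - <<'E'
from h import *
np.set_printoptions(precision=4,suppress=True)
print("easel base top z.01",unproj('top',[T1(545,130),T1(562,262),T1(785,238)],.01),unproj('scene',[S1(212,515),S1(415,580),S1(500,288)],.01))
print("strip tri", tri(T1(578,165),S1(402,58)), tri(T1(572,132),S1(440,70)))
for z in(.25,.27,.29): print(z,unproj('top',[T1(578,165),T1(572,132),[419,159],[417,155.5]],z),unproj('scene',[S1(402,58),S1(440,70),S1(325,388),S1(285,372)],z))
print("bar",unproj('top',[T1(83,97),T1(357,127)],.157),)
print("tray",unproj('top',[T1(341,299),T1(579,289),T1(588,467),T1(349,477)],.03))
E
```

```text
easel base top z.01 [[ 0.6652 -0.0931  0.01  ]
 [ 0.5258 -0.1127  0.01  ]
 [ 0.5563 -0.3446  0.01  ]] [[ 0.5586 -0.347   0.01  ]
 [ 0.7037 -0.3244  0.01  ]
 [ 0.6646 -0.0922  0.01  ]]
strip tri (array([ 0.5769, -0.1071,  0.2673]), array([-0.2481, -0.409 , -0.345 ,  0.0539])) (array([ 0.6041, -0.1031,  0.2669]), array([ 0.2094,  0.3544,  0.2948, -0.047 ]))
0.25 [[ 0.579  -0.1093  0.25  ]
 [ 0.6092 -0.1036  0.25  ]
 [ 0.6282 -0.344   0.25  ]
 [ 0.641  -0.3368  0.25  ]] [[ 0.5728 -0.0948  0.25  ]
 [ 0.5993 -0.0921  0.25  ]
 [ 0.6354 -0.3297  0.25  ]
 [ 0.61   -0.3314  0.25  ]]
0.27 [[ 0.5748 -0.1078  0.27  ]
 [ 0.6046 -0.1021  0.27  ]
 [ 0.6234 -0.3393  0.27  ]
 [ 0.636  -0.3322  0.27  ]] [[ 0.5783 -0.1083  0.27  ]
 [ 0.6042 -0.1057  0.27  ]
 [ 0.6397 -0.3384  0.27  ]
 [ 0.6147 -0.34    0.27  ]]
0.29 [[ 0.5707 -0.1062  0.29  ]
 [ 0.6001 -0.1006  0.29  ]
 [ 0.6186 -0.3346  0.29  ]
 [ 0.6311 -0.3276  0.29  ]] [[ 0.5838 -0.1218  0.29  ]
 [ 0.6092 -0.1192  0.29  ]
 [ 0.6439 -0.3471  0.29  ]
 [ 0.6195 -0.3487  0.29  ]]
bar [[0.6543 0.36   0.157 ]
 [0.6306 0.0957 0.157 ]]
tray [[ 0.4797  0.114   0.03  ]
 [ 0.4954 -0.1291  0.03  ]
 [ 0.3142 -0.1404  0.03  ]
 [ 0.299   0.1006  0.03  ]]
```

Run:
```python
import cv2
a=cv2.imread("pics/scene0.png");b=cv2.imread("pics/top0.png")
cv2.imwrite("pics/s2.png",cv2.resize(a[120:240,340:440],None,fx=5,fy=5,interpolation=cv2.INTER_CUBIC))
cv2.imwrite("pics/t2.png",cv2.resize(b[130:260,330:460],None,fx=4.5,fy=4.5,interpolation=cv2.INTER_CUBIC))
```

```text
(no output)
```

View pics/s2.png

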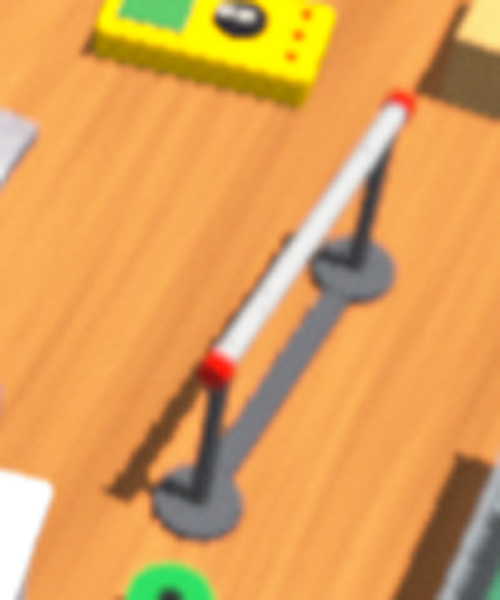

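View pics/t2.png

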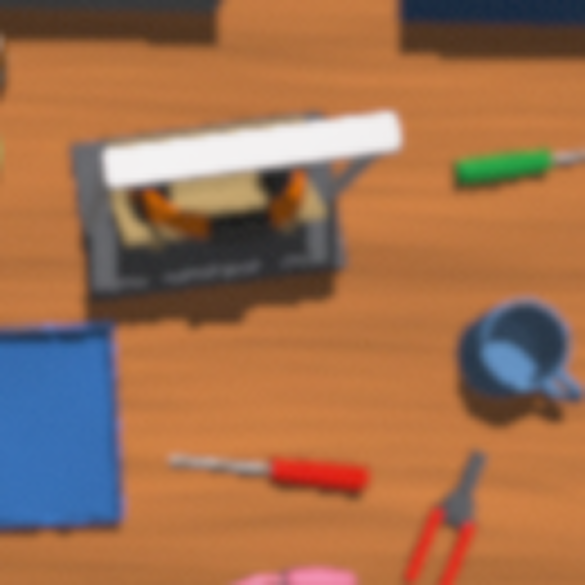

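```bash
cat >> h.py <<'E'
def T2(u,v):return [330+u/4.5-.39,130+v/4.5-.39]
def S2(u,v):return [340+u/5-.4,120+v/5-.4]
def rz(a):return R.from_euler('z',a).as_matrix()
E
python3 - <<'E'
from h import *
np.set_printoptions(precision=4,suppress=True)
# easel: p=[x,y,yaw,hb,sx,zs]
obs=[('top',T1(545,130),'A'),('top',T1(562,262),'B'),('top',T1(785,238),'C'),('scene',S1(212,517),'C'),('scene',S1(415,582),'D'),('scene',S1(500,288),'A'),
('top',T1(578,165),'a'),('top',T1(572,132),'b'),('top',T2(400,147),'d0'),('top',T2(400,112),'d'),('scene',S1(402,58),'a'),('scene',S1(440,70),'b'),('scene',S1(285,372),'c'),('scene',S1(325,386),'d')]
def pts(p):
    x,y,a,hb,sx,zs=p
    L={'A':(.075,.12,hb),'B':(-.075,.12,hb),'C':(-.075,-.12,hb),'D':(.075,-.12,hb),'a':(sx-.015,.118,zs),'b':(sx+.015,.118,zs),'c':(sx-.015,-.118,zs),'d':(sx+.015,-.118,zs)}
    M=rz(a);return {k:M@v+[x,y,0] for k,v in L.items()}
ob=[o for o in obs if o[2]!='d0']+[('top',T2(400,147),'c')]
f=lambda p:np.concatenate([proj(c,pts(p)[k])[0]-uv for c,uv,k in ob])
r=least_squares(f,[.61,-.22,.15,.01,0,.265],loss='soft_l1');print(r.x);print(r.fun.reshape(-1,2)) 
x,y,a=r.x[:3];M=rz(a)
ax=M@[-np.sin(np.radians(35)),0,np.cos(np.radians(35))]; hx=M@[np.cos(np.radians(35)),0,np.sin(np.radians(35))]; hy=M@[0,1,0]
O=M@[-.04,0,.15]+[x,y,0];print("O",O,"ax",ax)
import cv2
for cam,off,sc,n in(('scene',(240,200),4,'s'),('top',(330,130),4.5,'t')):
    im=cv2.imread(f"pics/{cam}0.png")
    cr=(im[200:350,240:440] if n=='s' else im[130:260,330:460]);cr=cv2.resize(cr,None,fx=sc,fy=sc,interpolation=cv2.INTER_CUBIC)
    def dr(P,col):
        q=((proj(cam,P)-off+.5)*sc-.5).astype(int)
        for u in q: cv2.circle(cr,tuple(map(int,u)),3,col,-1)
    P=[O+hx*i*.012+hy*j*.027+ax*k*.024 for i in(-1,1) for j in(-1,1) for k in(0,1)]
    dr(np.array(P),(255,0,255))
    P=[O+hx*i*.028+hy*j+ax*k for i in(-1,1) for j in(-.076,-.045,.045,.076) for k in(-.063,-.127)]
    dr(np.array(P),(0,255,0))
    dr(np.array(list(pts(r.x).values())),(255,255,0))
    cv2.imwrite(f"pics/ov_{n}.png",cr)
# rail
ends=[('top',T1(83,97),1),('top',T1(357,127),-1),('scene',S2(402,101),1),('scene',S2(217,369),-1)]
g=lambda p:np.concatenate([proj(c,rz(p[2])@[0,.128*s,.157]+[p[0],p[1],0])[0]-uv for c,uv,s in ends])
r=least_squares(g,[.64,.22,-.09]);print("rail",r.x,r.fun)
E
```

```text
[ 0.6124 -0.2201  0.1544  0.0099 -0.0042  0.2664]
[[-0.7483 -0.6769]
 [ 0.0418  1.4428]
 [ 1.3296 -0.0721]
 [-1.1482  0.1745]
 [-0.0181  0.5735]
 [ 1.3373 -0.1147]
 [-0.4671  0.0648]
 [-0.1599  0.1345]
 [-0.9593 -0.163 ]
 [-0.7823 -0.1601]
 [ 0.7999 -0.1812]
 [-1.1057 -0.0224]
 [ 1.2756  0.2481]
 [ 0.3916  0.1819]]
O [ 0.5729 -0.2262  0.15  ] ax [-0.5668 -0.0882  0.8192]
rail [ 0.6412  0.2287 -0.0922] [ 0.9987  0.3408 -1.4429  0.2532 -0.6499  1.9479  0.8229 -0.9472]
```

View pics/ov_s.png

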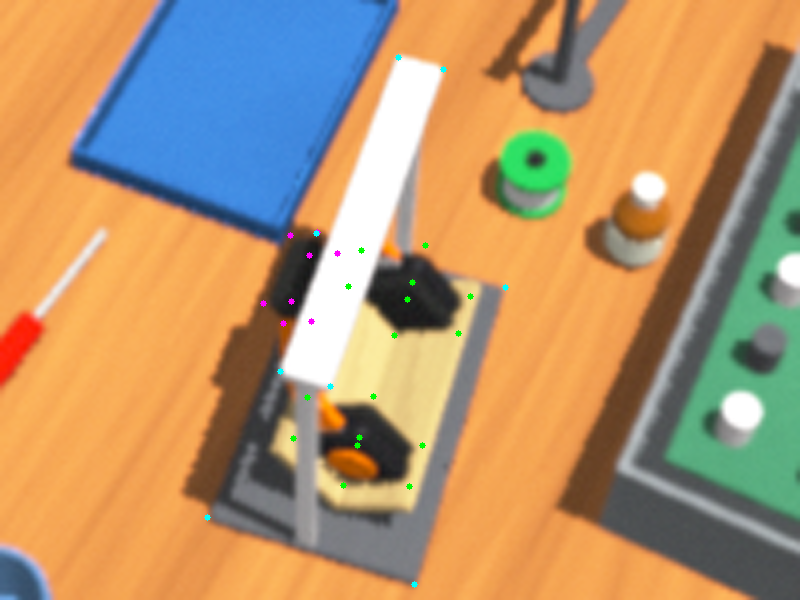

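View pics/ov_t.png

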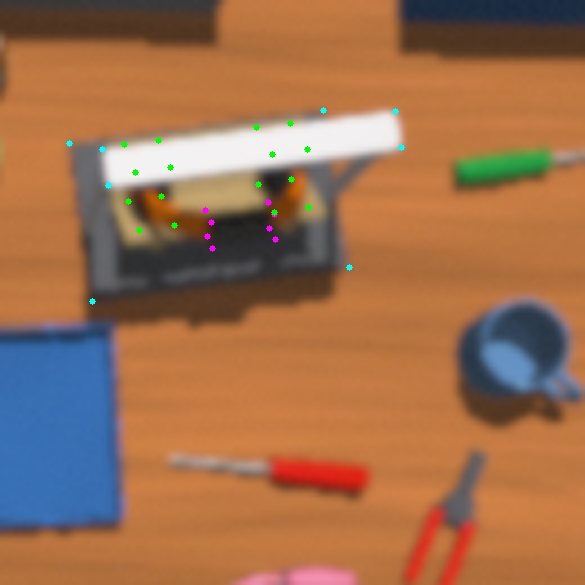

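```bash
cat >> h.py <<'E'
from scipy.linalg import logm,expm
def Tm(p,Rm):
    T=np.eye(4);T[:3,:3]=Rm;T[:3,3]=p;return T
def plan(Tc,Tt,n):
    S=expm(np.real(logm(np.linalg.inv(Tc)@Tt))/n)
    row=np.r_[S[:3,3],R.from_matrix(S[:3,:3]).as_rotvec()]
    print("row x%d:"%n,[round(float(v),4) for v in row],"mm",1000*np.linalg.norm(row[:3]).round(4),"deg",np.degrees(np.linalg.norm(row[3:])).round(2))
    T=Tc.copy();Q=[]
    for i in range(n):T=T@S;Q.append(T[:3,3])
    print("path",np.round(Q,3).tolist());return T
def cur():
    from bench import env
    s=env.read_state();print("clk",s['clock'],"pos",np.round(s['position'],4),"F",np.round(s['wrist_force'],1),"gap",round(s['finger_gap'],4),"j",np.round(s['joint_pos'],2))
    return Tm(s['position'],R.from_rotvec(s['ee_rot']).as_matrix())
# easel/headset
EA=.1544;O=np.array([.5729,-.2262,.15]);t35=np.radians(35)
ax=rz(EA)@[-np.sin(t35),0,np.cos(t35)];hx=rz(EA)@[np.cos(t35),0,np.sin(t35)];hy=rz(EA)@[0,1,0]
RH=np.c_[hy,hx,-ax]
def down(yaw_y): # tool down with tool y at yaw
    y=np.array([np.cos(yaw_y),np.sin(yaw_y),0]);z=np.array([0,0,-1.]);return np.c_[np.cross(y,z),y,z]
E
python3 - <<'E'
from h import *
T=cur()
plan(T,Tm(O+.14*ax,RH),12)
E
```

```text
clk 0.9 pos [ 0.1643 -0.551   0.2483] F [-0.3  0.5 -0. ] gap 0.0855 j [-1.43  0.21  1.54  0.    1.39 -0.15]
row x12: [0.0405, 0.007, 0.0038, -0.0417, 0.0365, -0.1156] mm 41.300000000000004 deg 7.35
path [[0.205, -0.546, 0.244], [0.245, -0.537, 0.242], [0.284, -0.523, 0.242], [0.321, -0.505, 0.242], [0.356, -0.482, 0.244], [0.387, -0.456, 0.247], [0.415, -0.426, 0.25], [0.44, -0.393, 0.253], [0.46, -0.357, 0.257], [0.476, -0.319, 0.26], [0.487, -0.279, 0.263], [0.494, -0.239, 0.265]]
```

```bash
python3 -m creep '[[0.0405,0.007,0.0038,-0.0417,0.0365,-0.1156,0.06],[0.0405,0.007,0.0038,-0.0417,0.0365,-0.1156,0.06],[0.0405,0.007,0.0038,-0.0417,0.0365,-0.1156,0.06],[0.0405,0.007,0.0038,-0.0417,0.0365,-0.1156,0.06],[0.0405,0.007,0.0038,-0.0417,0.0365,-0.1156,0.06],[0.0405,0.007,0.0038,-0.0417,0.0365,-0.1156,0.06],[0.0405,0.007,0.0038,-0.0417,0.0365,-0.1156,0.06],[0.0405,0.007,0.0038,-0.0417,0.0365,-0.1156,0.06]]'
python3 - <<'E'
from h import *
T=cur();plan(T,Tm(O+.14*ax,RH),4)
E
```

```text
clock: 1.9
position: [0.4406, -0.3912, 0.2537]
ee_rot: [2.305, 1.634, 0.468]
wrist_force: [1.1, -0.2, -0.7]
finger_gap: 0.0602
clk 1.9 pos [ 0.4406 -0.3912  0.2537] F [ 1.1 -0.2 -0.7] gap 0.0602 j [-1.05  0.05  1.76  0.39  1.1  -0.85]
row x4: [0.0401, 0.007, 0.0039, -0.0414, 0.0361, -0.1146] mm 40.9 deg 7.28
path [[0.461, -0.356, 0.257], [0.476, -0.318, 0.26], [0.487, -0.279, 0.263], [0.494, -0.239, 0.265]]
```

```bash
python3 -m creep '[[0.0401,0.007,0.0039,-0.0414,0.0361,-0.1146,0.06],[0.0401,0.007,0.0039,-0.0414,0.0361,-0.1146,0.06],[0.0401,0.007,0.0039,-0.0414,0.0361,-0.1146,0.06],[0.0401,0.007,0.0039,-0.0414,0.0361,-0.1146,0.06],[0,0,0,0,0,0,0.06]]'
python3 - <<'E'
from h import *
T=cur();plan(T,Tm(O+.14*ax,RH),1);plan(T,Tm(O+.06*ax,RH),3)
from bench import env
p=env.read_camera('scene');cv2.imwrite('pics/sA.png',cv2.resize(p['pixels'][170:350,220:440],None,fx=3.5,fy=3.3,interpolation=cv2.INTER_CUBIC))
E
```

```text
clock: 2.52
position: [0.493, -0.2373, 0.2638]
ee_rot: [1.743, 2.03, 0.641]
wrist_force: [1.0, -0.3, -0.4]
finger_gap: 0.0603
clk 2.525 pos [ 0.493  -0.2373  0.2638] F [ 1.  -0.3 -0.4] gap 0.0603 j [-0.89 -0.1   1.95  0.61  1.05 -1.29]
row x1: [-0.0013, 0.0008, -0.0006, -0.0021, -0.0016, -0.003] mm 1.6 deg 0.23
path [[0.494, -0.239, 0.265]]
row x3: [-0.0005, 0.0003, 0.0265, -0.0007, -0.0005, -0.001] mm 26.5 deg 0.08
path [[0.508, -0.235, 0.242], [0.524, -0.233, 0.221], [0.539, -0.231, 0.199]]
```

View pics/sA.png

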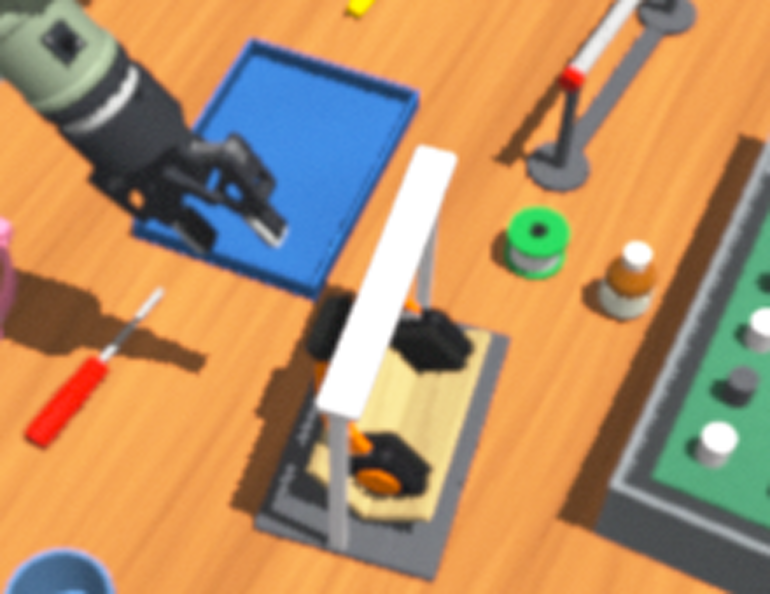

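```bash
python3 -m creep '[[-0.0013,0.0008,0.025,-0.0021,-0.0016,-0.003,0.06],[0,0,0.025,0,0,0,0.06],[0,0,0.02,0,0,0,0.06],[0,0,0.015,0,0,0,0.06],[0,0,0,0,0,0,0.06]]'
python3 - <<'E'
from h import *
T=cur();plan(T,Tm(O+.021*ax,RH),1)
from bench import env
p=env.read_camera('scene');cv2.imwrite('pics/sB.png',cv2.resize(p['pixels'][200:350,250:430],None,fx=4,fy=4,interpolation=cv2.INTER_CUBIC))
p=env.read_camera('top');cv2.imwrite('pics/tB.png',cv2.resize(p['pixels'][130:260,330:460],None,fx=4.5,fy=4.5,interpolation=cv2.INTER_CUBIC))
E
```

```text
clock: 3.2
position: [0.5425, -0.2336, 0.1942]
ee_rot: [1.741, 2.027, 0.639]
wrist_force: [0.3, 0.9, 0.0]
finger_gap: 0.0602
clk 3.2 pos [ 0.5425 -0.2336  0.1942] F [0.3 0.9 0. ] gap 0.0602 j [-0.8   0.07  1.93  0.66  0.86 -1.32]
row x1: [0.0027, 0.0002, 0.0331, -0.0006, 0.0014, -0.0023] mm 33.2 deg 0.16
path [[0.561, -0.228, 0.167]]
```

View pics/sB.png

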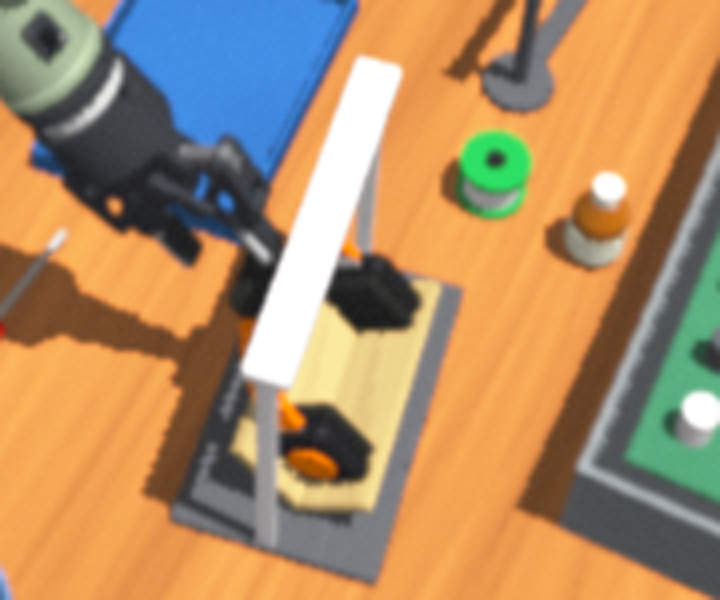

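View pics/tB.png

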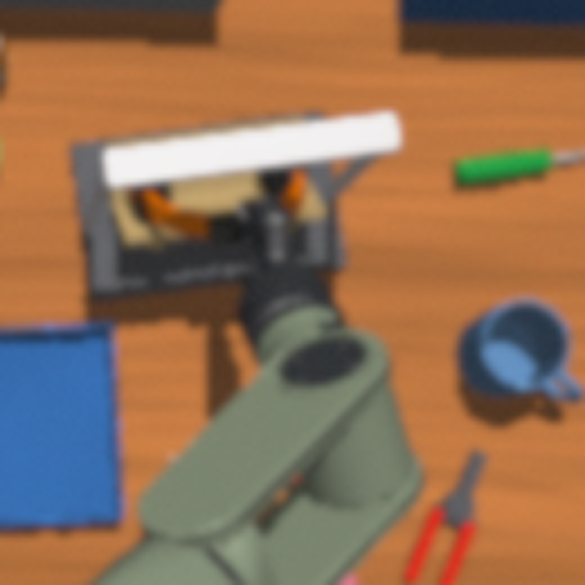

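Run:
```python
from h import *
T=cur()
for d in(-.06,-.03,0,.017):
    q=T[:3,3]+T[:3,2]*d
    print(d,(proj('top',q)[0]-[330,130]+.5)*4.5-.5,(proj('scene',q)[0]-[250,200]+.5)*4-.5)
for w in(.0,.024): print((proj('top',O+w*ax)[0]-[330,130]+.5)*4.5-.5)
from bench import env
p=env.read_camera('top');cv2.imwrite('pics/tC.png',cv2.resize(p['pixels'][160:200,360:410],None,fx=14,fy=14,interpolation=cv2.INTER_CUBIC))
```

```text
clk 3.3 pos [ 0.5427 -0.2341  0.1957] F [-0.6  0.5  0.1] gap 0.06 j [-0.8   0.07  1.93  0.66  0.86 -1.32]
-0.06 [271.2116194 277.1900609] [170.86007567 189.66983827]
-0.03 [263.13042712 261.0438069 ] [197.686569   217.48018375]
0 [255.3198899  245.44147777] [223.78066124 244.51697317]
0.017 [251.0089843 236.8313402] [238.25225607 259.50530025]
[237.73359856 219.40228447]
[243.62910268 231.07659197]
```

View pics/tC.png

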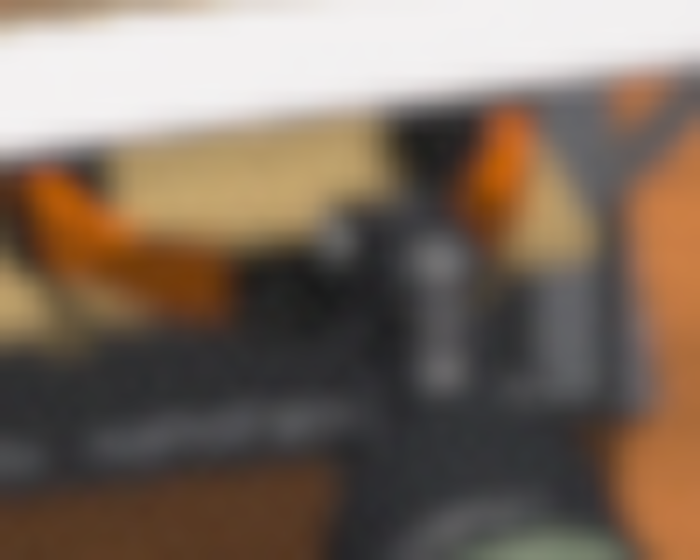

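```bash
python3 -m creep '[[0.0025,0,0.012,0,0,0,0.06],[0,0,0.012,0,0,0,0.06],[0,0,0.009,0,0,0,0.06],[0,0,0,0,0,0,0.06]]'
python3 - <<'E'
from h import *
T=cur();plan(T,Tm(O+.021*ax,RH),1)
E
```

```text
clock: 3.85
position: [0.5608, -0.2275, 0.167]
ee_rot: [1.74, 2.028, 0.639]
wrist_force: [-0.1, 0.2, -0.2]
finger_gap: 0.0602
clk 3.85 pos [ 0.5608 -0.2275  0.167 ] F [-0.1  0.2 -0.2] gap 0.0602 j [-0.76  0.14  1.93  0.69  0.8  -1.34]
row x1: [-0.0006, 0.0003, -0.0001, -0.0006, 0.0007, -0.0017] mm 0.7 deg 0.11
path [[0.561, -0.228, 0.167]]
```

```bash
python3 -m creep '[[0,0,0,0,0,0,0.032],[0,0,0,0,0,0,0.028],[0,0,0,0,0,0,0.024],[0,0,0,0,0,0,0.02],[0,0,0,0,0,0,0.01],[0,0,0,0,0,0,0.0],[0,0,0,0,0,0,0.0]]'
python3 - <<'E'
from h import *
T=cur()
from bench import env
p=env.read_camera('scene');cv2.imwrite('pics/sD.png',cv2.resize(p['pixels'][200:350,250:430],None,fx=4,fy=4,interpolation=cv2.INTER_CUBIC))
E
```

```text
clock: 4.72
position: [0.5606, -0.2285, 0.1686]
ee_rot: [1.739, 2.027, 0.638]
wrist_force: [-5.1, -0.1, 4.5]
finger_gap: 0.0224
clk 4.725 pos [ 0.5606 -0.2285  0.1686] F [-5.1 -0.1  4.5] gap 0.0224 j [-0.76  0.14  1.93  0.69  0.8  -1.34]
```

View pics/sD.png

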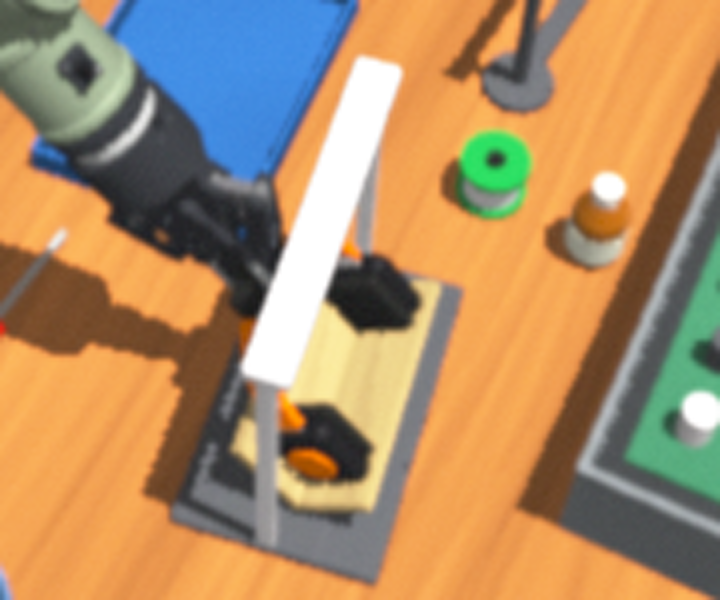

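```bash
python3 -m creep '[[0,0,-0.006,0,0,0,0],[0,0,-0.012,0,0,0,0],[0,0,-0.02,0,0,0,0],[0,0,-0.025,0,0,0,0],[0,0,-0.03,0,0,0,0],[0,0,-0.03,0,0,0,0],[0,0,-0.03,0,0,0,0],[0,0,0,0,0,0,0]]'
cat >> h.py <<'E'
RY=-.0922;RC=np.array([.6412,.2287,.165])
RR=down(np.pi/2+RY)
E
python3 - <<'E'
from h import *
T=cur()
T1_=plan(T,Tm([.52,-.05,.37],T[:3,:3]@R.from_rotvec(.35*(R.from_matrix(T[:3,:3].T@RR).as_rotvec())).as_matrix()),7)
plan(T1_,Tm(RC+[0,0,.205],RR),9)
from bench import env
p=env.read_camera('scene');cv2.imwrite('pics/sE.png',p['pixels'])
E
```

```text
clock: 5.78
position: [0.4736, -0.2426, 0.2959]
ee_rot: [1.737, 2.023, 0.635]
wrist_force: [0.8, 0.1, -2.6]
finger_gap: 0.0223
clk 5.775 pos [ 0.4736 -0.2426  0.2959] F [ 0.8  0.1 -2.6] gap 0.0223 j [-0.94 -0.17  1.94  0.6   1.13 -1.28]
row x7: [0.0232, 0.0196, -0.0023, 0.0258, 0.0206, -0.0641] mm 30.4 deg 4.13
path [[0.485, -0.217, 0.309], [0.494, -0.191, 0.321], [0.503, -0.164, 0.333], [0.509, -0.137, 0.343], [0.515, -0.108, 0.353], [0.518, -0.079, 0.362], [0.52, -0.05, 0.37]]
row x9: [0.0054, 0.0339, 0.007, 0.0372, 0.0297, -0.0926] mm 35.0 deg 5.97
path [[0.544, -0.026, 0.376], [0.566, 0.001, 0.381], [0.586, 0.03, 0.384], [0.603, 0.061, 0.385], [0.617, 0.093, 0.385], [0.628, 0.126, 0.384], [0.636, 0.16, 0.38], [0.64, 0.194, 0.376], [0.641, 0.229, 0.37]]
```

View pics/sE.png

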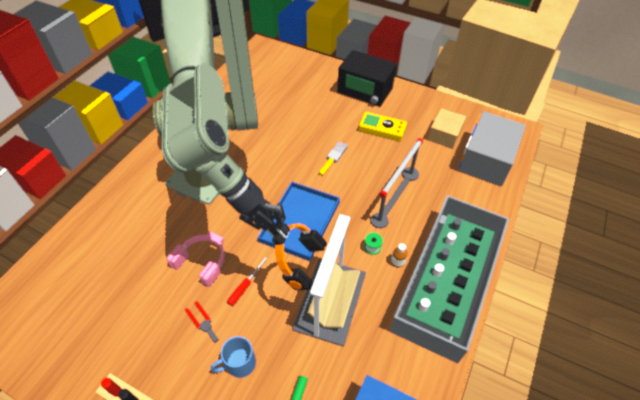

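```bash
python3 -m creep '[[0,0,-0.02,0,0,0,0],[0,0,-0.03,0,0,0,0],[0,0,-0.02,0,0,0,0]]'
python3 - <<'E'
from h import *
T=cur()
w=R.from_matrix(T[:3,:3].T@RR).as_rotvec()
Ta=plan(T,Tm([.47,-.10,.385],T[:3,:3]@R.from_rotvec(.4*w).as_matrix()),7)
plan(Ta,Tm(RC+[0,0,.205],RR),10)
for f in np.linspace(0,1,6):
    S=expm(np.real(logm(np.linalg.inv(T)@Ta))*f);X=T@S
    print(np.round([ (X@[i*.07,j*.028,.148,1])[:3] for i in(-1,1) for j in(1,)],3).tolist())
E
```

```text
clock: 6.2
position: [0.4337, -0.2468, 0.3499]
ee_rot: [1.741, 2.028, 0.639]
wrist_force: [0.3, -1.2, -3.2]
finger_gap: 0.023
clk 6.2 pos [ 0.4337 -0.2468  0.3499] F [ 0.3 -1.2 -3.2] gap 0.023 j [-1.03 -0.27  1.91  0.58  1.3  -1.28]
row x7: [0.0175, 0.014, 0.001, 0.0296, 0.023, -0.0733] mm 22.4 deg 4.72
path [[0.443, -0.228, 0.357], [0.451, -0.208, 0.364], [0.458, -0.187, 0.369], [0.463, -0.166, 0.374], [0.467, -0.144, 0.378], [0.469, -0.122, 0.382], [0.47, -0.1, 0.385]]
row x10: [0.0019, 0.0372, 0.0088, 0.031, 0.0242, -0.077] mm 38.3 deg 4.95
path [[0.498, -0.074, 0.39], [0.524, -0.046, 0.394], [0.548, -0.017, 0.396], [0.569, 0.015, 0.396], [0.588, 0.048, 0.395], [0.605, 0.083, 0.393], [0.618, 0.118, 0.389], [0.629, 0.155, 0.384], [0.637, 0.192, 0.378], [0.641, 0.229, 0.37]]
[[0.551, -0.3, 0.245], [0.53, -0.161, 0.245]]
[[0.565, -0.265, 0.252], [0.529, -0.129, 0.248]]
[[0.575, -0.228, 0.258], [0.526, -0.097, 0.25]]
[[0.582, -0.191, 0.262], [0.519, -0.066, 0.251]]
[[0.585, -0.152, 0.264], [0.509, -0.035, 0.251]]
[[0.584, -0.114, 0.265], [0.496, -0.006, 0.251]]
```

Run:
```python
from h import *
T=cur()
Ta=plan(T,Tm([.43,-.225,.42],down(EA)),5)
Tb=plan(Ta,Tm([.48,-.03,.42],down(EA+.5)),6)
plan(Tb,Tm(RC+[0,0,.215],RR),8)
```

```text
clk 6.2 pos [ 0.4337 -0.2468  0.3499] F [ 0.3 -1.2 -3.2] gap 0.023 j [-1.03 -0.27  1.91  0.58  1.3  -1.28]
row x5: [0.0044, 0.005, -0.0133, 0.122, -0.0, -0.0004] mm 14.9 deg 6.99
path [[0.43, -0.243, 0.364], [0.427, -0.239, 0.378], [0.426, -0.235, 0.392], [0.427, -0.23, 0.406], [0.43, -0.225, 0.42]]
row x6: [0.0277, 0.0195, -0.0, -0.0, -0.0, -0.0833] mm 33.9 deg 4.77
path [[0.445, -0.195, 0.42], [0.457, -0.163, 0.42], [0.467, -0.131, 0.42], [0.474, -0.097, 0.42], [0.479, -0.064, 0.42], [0.48, -0.03, 0.42]]
row x8: [-0.0001, 0.0392, 0.005, 0.0, -0.0, -0.103] mm 39.5 deg 5.9
path [[0.511, -0.006, 0.415], [0.54, 0.021, 0.41], [0.565, 0.05, 0.405], [0.588, 0.083, 0.4], [0.607, 0.117, 0.395], [0.622, 0.153, 0.39], [0.634, 0.19, 0.385], [0.641, 0.229, 0.38]]
```

```bash
python3 -m creep '[[0.0044,0.005,-0.0133,0.122,0,0,0],[0.0044,0.005,-0.0133,0.122,0,0,0],[0.0044,0.005,-0.0133,0.122,0,0,0],[0.0044,0.005,-0.0133,0.122,0,0,0],[0.0044,0.005,-0.0133,0.122,0,0,0],[0,0,0,0,0,0,0]]'
python3 - <<'E'
from h import *
T=cur()
Tb=plan(T,Tm([.48,-.03,.42],down(EA+.5)),6)
E
```

```text
clock: 6.95
position: [0.4325, -0.2247, 0.4198]
ee_rot: [2.041, 2.387, 0.003]
wrist_force: [-0.1, -0.3, -3.3]
finger_gap: 0.0225
clk 6.95 pos [ 0.4325 -0.2247  0.4198] F [-0.1 -0.3 -3.3] gap 0.0225 j [-0.66 -0.06  1.48  0.    1.72 -0.81]
row x6: [0.0278, 0.0191, -0.0, 0.0004, 0.0001, -0.0831] mm 33.7 deg 4.76
path [[0.447, -0.194, 0.42], [0.459, -0.163, 0.42], [0.468, -0.13, 0.42], [0.475, -0.097, 0.42], [0.479, -0.064, 0.42], [0.48, -0.03, 0.42]]
```

```bash
python3 -m creep '[[0.0278,0.0191,0,0,0,-0.0831,0],[0.0278,0.0191,0,0,0,-0.0831,0],[0.0278,0.0191,0,0,0,-0.0831,0],[0.0278,0.0191,0,0,0,-0.0831,0],[0.0278,0.0191,0,0,0,-0.0831,0],[0.0278,0.0191,0,0,0,-0.0831,0]]' && python3 -m creep '[[0,0.0392,0.005,0,0,-0.103,0],[0,0.0392,0.005,0,0,-0.103,0],[0,0.0392,0.005,0,0,-0.103,0],[0,0.0392,0.005,0,0,-0.103,0],[0,0.0392,0.005,0,0,-0.103,0],[0,0.0392,0.005,0,0,-0.103,0],[0,0.0392,0.005,0,0,-0.103,0],[0,0.0392,0.005,0,0,-0.103,0]]' && python3 -m creep '[[0,0,0,0,0,0,0],[0,0,0,0,0,0,0]]'
python3 - <<'E'
from h import *
T=cur()
plan(T,Tm(RC+[0,0,.205],RR),1)
from bench import env
p=env.read_camera('scene');cv2.imwrite('pics/sF.png',cv2.resize(p['pixels'][70:250,280:480],None,fx=3.9,fy=3.3,interpolation=cv2.INTER_CUBIC));cv2.imwrite('pics/sceneF.png',p['pixels'])
p=env.read_camera('top');cv2.imwrite('pics/tF.png',cv2.resize(p['pixels'][110:230,200:340],None,fx=5,fy=5,interpolation=cv2.INTER_CUBIC));cv2.imwrite('pics/topF.png',p['pixels'])
E
```

```text
clock: 7.7
position: [0.4778, -0.0302, 0.4185]
ee_rot: [-1.392, -2.816, -0.002]
wrist_force: [0.8, 0.3, -3.0]
finger_gap: 0.0228
clock: 8.7
position: [0.6404, 0.2274, 0.3779]
ee_rot: [-0.147, -3.137, 0.0]
wrist_force: [-0.0, 0.1, -3.8]
finger_gap: 0.0226
clock: 8.95
position: [0.64, 0.2263, 0.379]
ee_rot: [-0.153, -3.137, 0.002]
wrist_force: [-0.2, -0.6, -2.9]
finger_gap: 0.0226
clk 8.95 pos [0.64   0.2263 0.379 ] F [-0.2 -0.6 -2.9] gap 0.0226 j [ 0.21  0.37  1.07 -0.    1.7  -1.26]
row x1: [-0.001, 0.0025, 0.009, -0.0014, -0.0004, -0.005] mm 9.4 deg 0.3
path [[0.641, 0.229, 0.37]]
```

View pics/sF.png

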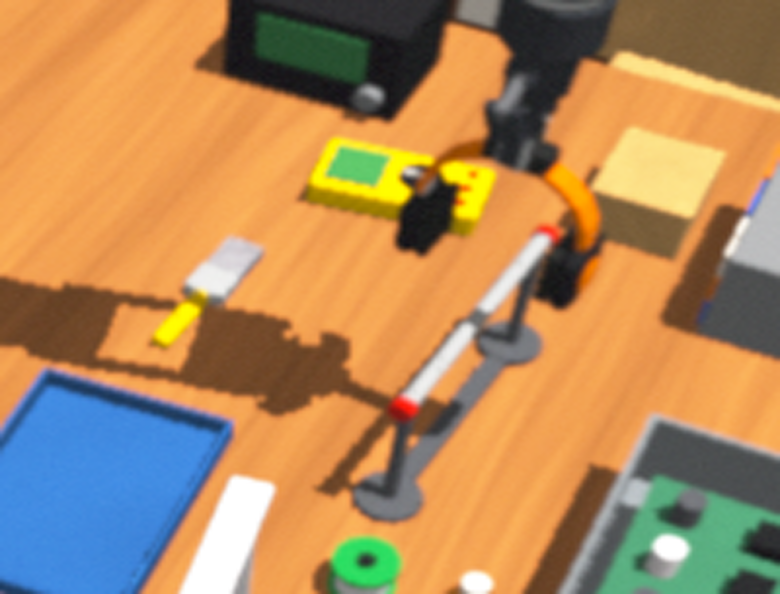

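View pics/tF.png

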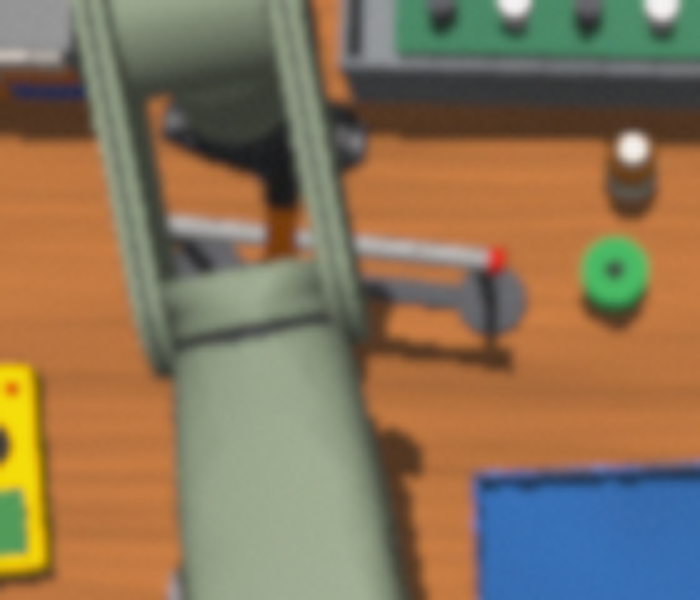

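Run:
```python
from h import *
np.set_printoptions(precision=4,suppress=True)
ends=[('top',T1(83,97),1),('top',T1(357,127),-1),('scene',S2(402,101),1),('scene',S2(217,369),-1)]
g=lambda p:np.concatenate([proj(c,rz(p[2])@[0,p[3]*s,.157]+[p[0],p[1],0])[0]-uv for c,uv,s in ends])
r=least_squares(g,[.64,.22,-.09,.128]);print("rail",r.x,r.fun)
im=cv2.imread('pics/sceneF.png')[70:250,280:480];sc=4
cr=cv2.resize(im,None,fx=4,fy=3.3,interpolation=cv2.INTER_CUBIC)
cr=cv2.resize(im,None,fx=3.3,fy=3.3,interpolation=cv2.INTER_CUBIC)
def dr(P,col):
    for u in (proj('scene',P)-[280,70]+.5)*3.3-.5: cv2.circle(cr,(int(round(u[0])),int(round(u[1]))),2,col,-1)
p=np.array([.64,.2263,.379]);M=down(np.pi/2+RY)
hxx,hyy,zz=M[:,1],M[:,0],-M[:,2];o=p-.021*zz
dr(np.array([o+hxx*i*.028+hyy*j+zz*k for i in(-1,1) for j in(-.076,-.045,.045,.076) for k in(-.063,-.127)]),(0,255,0))
dr(np.array([o+hxx*i*.012+hyy*j*.027+zz*k for i in(-1,1) for j in(-1,1) for k in(0,.024)]),(255,0,255))
a,b,th=.6412,.2287,-.0922
dr(np.array([rz(th)@[s*.008,y,.165 if s==0 else .157]+[a,b,0] for y in np.linspace(-.13,.13,5) for s in(-1,1)]),(255,255,0))
cv2.imwrite('pics/ovF.png',cr)
```

```text
rail [ 0.6413  0.2292 -0.089   0.1336] [-0.5896  0.2777 -0.1183  0.2981 -0.0048  0.7987  0.1657  0.2165]
```

View pics/ovF.png

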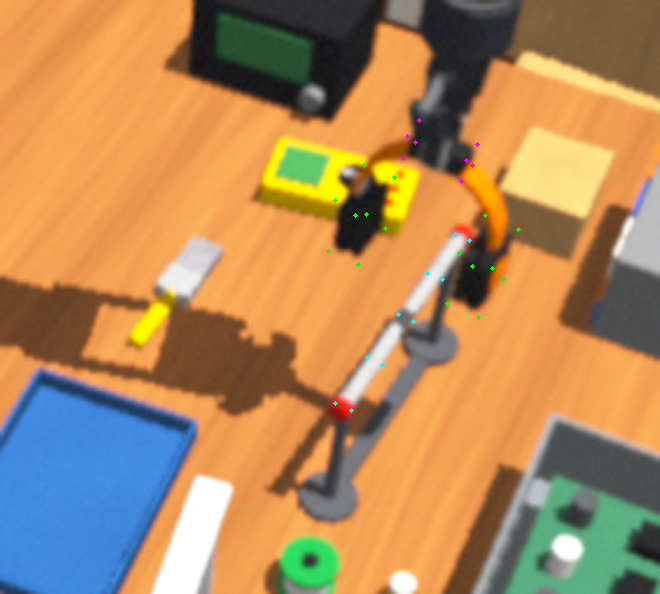

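```bash
python3 -m creep '[[-0.001,0.0027,0.01,0,0,-0.006,0],[0,0,0.035,0,0,0,0],[0,0,0.04,0,0,0,0],[0,0,0.03,0,0,0,0],[0,0,0,0,0,0,0]]'
python3 - <<'E'
from h import *
T=cur()
plan(T,Tm([.6413,.229,.198],down(np.pi/2-.09)),1)
from bench import env
p=env.read_camera('scene');cv2.imwrite('pics/sG.png',cv2.resize(p['pixels'][100:250,320:460],None,fx=4,fy=4,interpolation=cv2.INTER_CUBIC))
p=env.read_camera('top');cv2.imwrite('pics/tG.png',cv2.resize(p['pixels'][110:230,200:340],None,fx=5,fy=5,interpolation=cv2.INTER_CUBIC))
E
```

```text
clock: 9.68
position: [0.6395, 0.2286, 0.261]
ee_rot: [-0.143, -3.132, 0.005]
wrist_force: [0.6, 0.3, -3.7]
finger_gap: 0.0225
clk 9.675 pos [0.6395 0.2286 0.261 ] F [ 0.6  0.3 -3.7] gap 0.0225 j [ 0.22  0.42  1.24 -0.    1.49 -1.26]
row x1: [-0.0021, 0.0007, 0.063, -0.0034, -0.0066, -0.001] mm 63.0 deg 0.43
path [[0.641, 0.229, 0.198]]
```

View pics/sG.png

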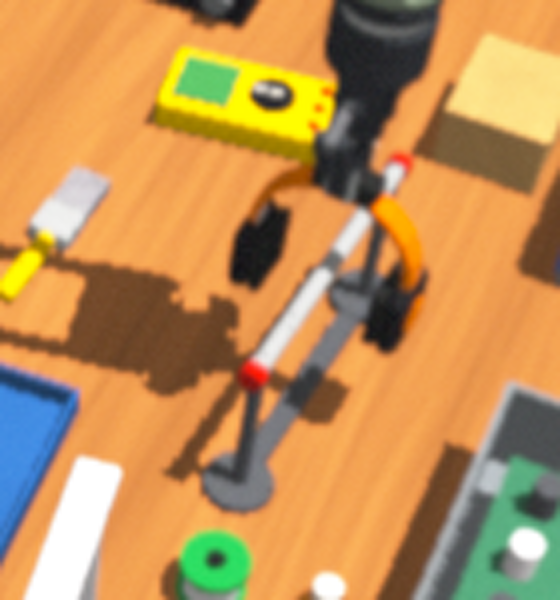

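View pics/tG.png

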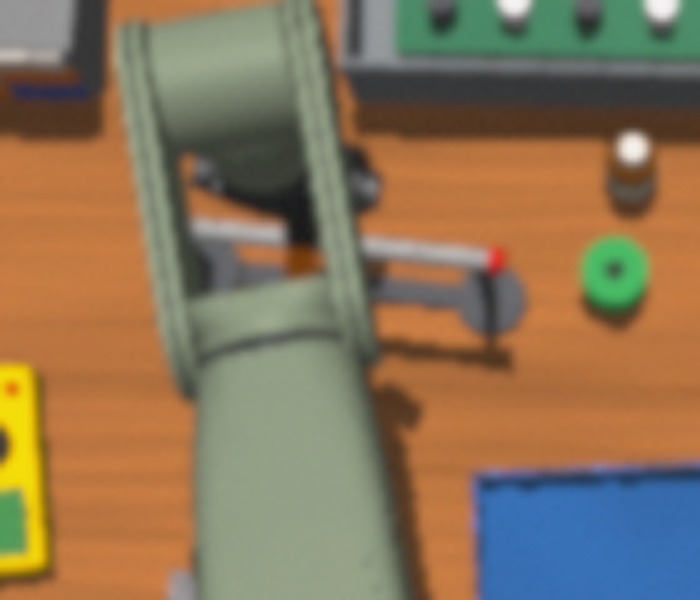

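```bash
python3 -m creep '[[-0.0015,0,0.02,0,0,0,0],[0,0,0.02,0,0,0,0],[0,0,0.013,0,0,0,0],[0,0,0.006,0,0,0,0],[0,0,0,0,0,0,0]]'; python3 -m creep '[[0,0,0.003,0,0,0,0],[0,0,0.002,0,0,0,0],[0,0,0,0,0,0,0]]'
python3 - <<'E'
from h import *
from bench import env
T=cur()
plan(T,Tm([.6413,.229,.186],down(np.pi/2-.09)),1)
p=env.read_camera('scene');cv2.imwrite('pics/sH.png',cv2.resize(p['pixels'][100:250,320:460],None,fx=4,fy=4,interpolation=cv2.INTER_CUBIC))
E
```

```text
clock: 10.4
position: [0.6432, 0.2295, 0.2059]
ee_rot: [0.142, 3.138, -0.002]
wrist_force: [-1.3, -0.8, -2.8]
finger_gap: 0.0227
clock: 10.78
position: [0.6435, 0.2295, 0.2018]
ee_rot: [0.142, 3.136, -0.002]
wrist_force: [-1.1, 0.3, -2.7]
finger_gap: 0.0226
clk 10.775 pos [0.6435 0.2295 0.2018] F [-1.1  0.3 -2.7] gap 0.0226 j [ 0.22  0.47  1.3  -0.    1.38 -1.26]
row x1: [0.0022, -0.0007, 0.0158, -0.0009, 0.002, -0.0003] mm 16.0 deg 0.13
path [[0.641, 0.229, 0.186]]
```

View pics/sH.png

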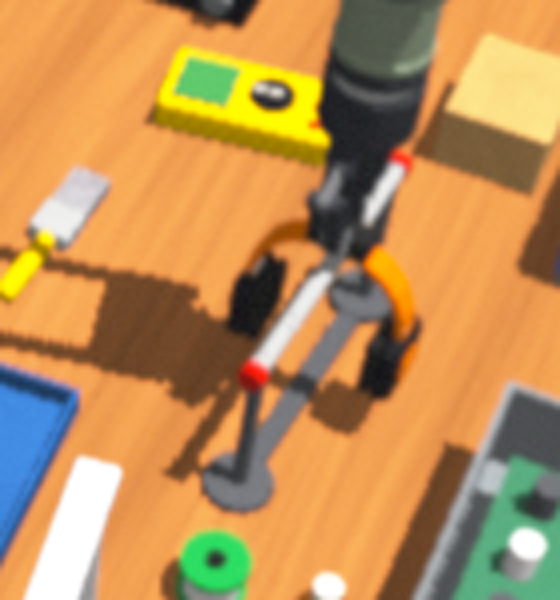

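```bash
python3 -m creep '[[0.0015,0,0.003,0,0,0,0],[0,0,0.003,0,0,0,0],[0,0,0.002,0,0,0,0],[0,0,0,0,0,0,0]]'; python3 -m creep '[[0,0,0.002,0,0,0,0],[0,0,0,0,0,0,0]]'; python3 -m creep '[[0,0,0.001,0,0,0,0],[0,0,0,0,0,0,0]]'; python3 -m creep '[[0,0,0.001,0,0,0,0],[0,0,0,0,0,0,0]]'
```

```text
clock: 11.32
position: [0.6418, 0.2296, 0.1932]
ee_rot: [0.142, 3.137, -0.002]
wrist_force: [-0.1, 0.4, -1.5]
finger_gap: 0.0226
clock: 11.58
position: [0.6419, 0.2296, 0.1915]
ee_rot: [0.142, 3.137, -0.002]
wrist_force: [-0.3, -0.1, -3.1]
finger_gap: 0.0227
clock: 11.82
position: [0.642, 0.2296, 0.1906]
ee_rot: [0.142, 3.137, -0.002]
wrist_force: [-0.4, 0.3, -2.3]
finger_gap: 0.0222
clock: 12.08
position: [0.642, 0.2296, 0.1895]
ee_rot: [0.142, 3.137, -0.002]
wrist_force: [0.7, -0.0, -2.6]
finger_gap: 0.0223
```

```bash
for i in 1 2 3; do python3 -m creep '[[0,0,0.001,0,0,0,0],[0,0,0,0,0,0,0]]' | grep -E "pos|force"; done
```

```text
position: [0.6419, 0.2296, 0.1885]
wrist_force: [-0.1, 0.2, -3.3]
position: [0.642, 0.2296, 0.1877]
wrist_force: [0.4, 0.0, -3.0]
position: [0.6421, 0.2296, 0.1875]
wrist_force: [-1.3, -0.4, 1.8]
```

```bash
python3 -m creep '[[0,0,0,0,0,0,0.024],[0,0,0,0,0,0,0.027],[0,0,0,0,0,0,0.03],[0,0,0,0,0,0,0.04],[0,0,0,0,0,0,0.05],[0,0,0,0,0,0,0.05]]'
python3 - <<'E'
from h import *
from bench import env
T=cur()
p=env.read_camera('scene');cv2.imwrite('pics/sI.png',cv2.resize(p['pixels'][100:250,320:460],None,fx=4,fy=4,interpolation=cv2.INTER_CUBIC))
E
```

```text
clock: 13.58
position: [0.642, 0.2297, 0.1867]
ee_rot: [0.142, 3.137, -0.002]
wrist_force: [0.1, -0.0, -0.6]
finger_gap: 0.0503
clk 13.575 pos [0.642  0.2297 0.1867] F [ 0.1 -0.  -0.6] gap 0.0503 j [ 0.22  0.48  1.31 -0.    1.35 -1.26]
```

View pics/sI.png

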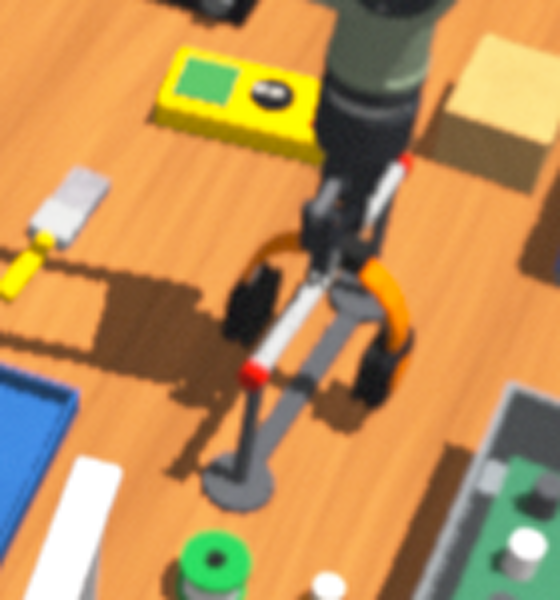

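```bash
python3 -m creep '[[0,0,-0.01,0,0,0,0.05],[0,0,-0.02,0,0,0,0.05],[0,0,-0.04,0,0,0,0.05],[0,0,-0.05,0,0,0,0.06],[0,0,-0.03,0,0,0,0.06],[0.06,0,0,0,0,0,0.06],[0.06,0,0,0,0,0,0.06],[0.06,0,0,0,0,0,0.06]]'
python3 - <<'E'
from h import *
from bench import env
T=cur()
p=env.read_camera('scene');cv2.imwrite('pics/sJ.png',cv2.resize(p['pixels'][100:250,320:460],None,fx=4,fy=4,interpolation=cv2.INTER_CUBIC));cv2.imwrite('pics/sceneJ.png',p['pixels'])
p2=env.read_camera('top');cv2.imwrite('pics/topJ.png',p2['pixels'])
cv2.imwrite('pics/tJ.png',cv2.resize(p2['pixels'][110:260,230:430],None,fx=4,fy=4,interpolation=cv2.INTER_CUBIC))
E
```

```text
clock: 14.62
position: [0.4612, 0.2462, 0.3385]
ee_rot: [0.142, 3.134, 0.001]
wrist_force: [-0.2, 0.2, -0.2]
finger_gap: 0.0604
clk 14.625 pos [0.4612 0.2462 0.3385] F [-0.2  0.2 -0.2] gap 0.0604 j [ 0.33  0.03  1.55 -0.    1.55 -1.15]
```

View pics/sJ.png

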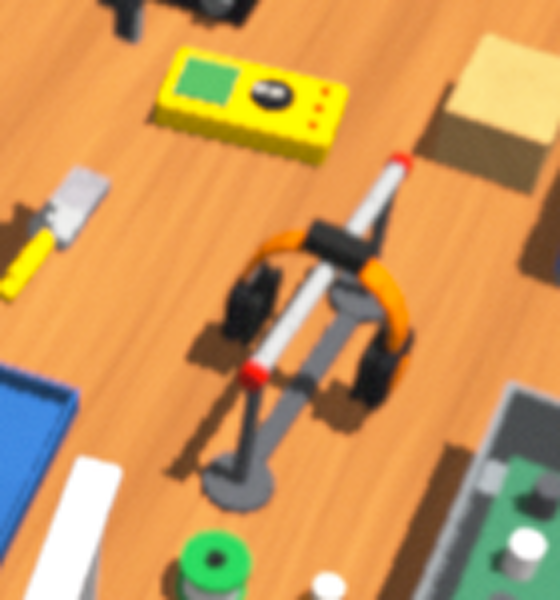

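View pics/tJ.png

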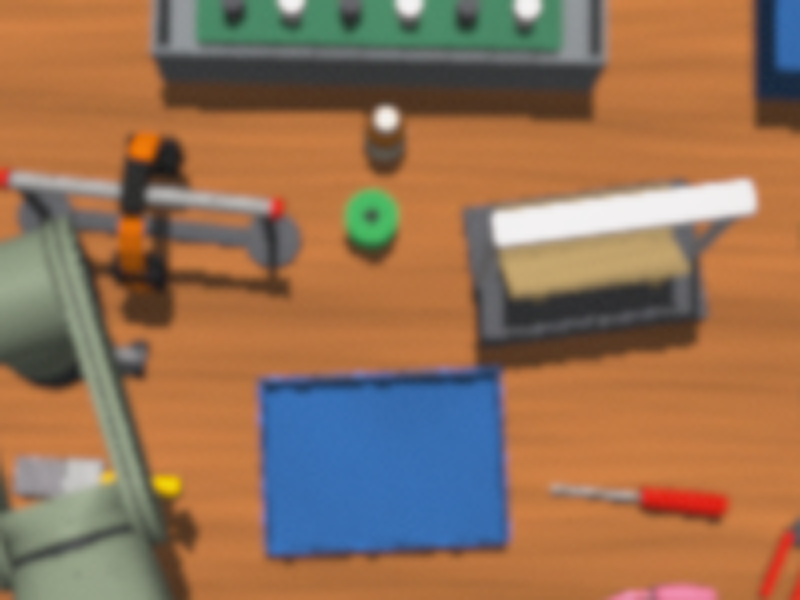

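Run:
```python
from h import *
np.set_printoptions(precision=4,suppress=True)
def seg(img,cam,lo,hi,box,z):
    hsv=cv2.cvtColor(img,cv2.COLOR_BGR2HSV);m=np.zeros(hsv.shape[:2],bool)
    for l,h in zip(lo,hi): m|=cv2.inRange(hsv,np.array(l),np.array(h))>0
    b=np.zeros_like(m);b[box[1]:box[3],box[0]:box[2]]=1;m&=b
    v,u=np.nonzero(m);P=unproj(cam,np.c_[u,v],z)[:,:2]
    c=P.mean(0);w,V=np.linalg.eigh(np.cov((P-c).T));d=V[:,1];d=d*np.sign(d[1]);t=(P-c)@d
    print(cam,len(u),"px",u.mean().round(1),v.mean().round(1),"c",c,"yaw",np.degrees(np.arctan2(d[1],d[0])).round(2),"len",np.ptp(t).round(4),"ends",c+d*t.min(),c+d*t.max(),"wid",np.ptp((P-c)@[-d[1],d[0]]).round(4))
s=cv2.imread('pics/scene0.png');t=cv2.imread('pics/top0.png')
red=([(0,170,120),(172,170,120)],[(6,255,255),(180,255,255)])
for z in(.01,.015):
  seg(t,'top',*red,(385,225,415,245),z);seg(s,'scene',*red,(220,270,255,310),z)
yel=([(22,150,120)],[(34,255,255)])
for z in (.006,.012):
  seg(t,'top',*yel,(250,220,280,240),z);seg(s,'scene',*yel,(310,150,350,180),z)
T0=unproj('top',[T1(635,408),T2(170,459)],.01);print("tip",T0,unproj('scene',[S1(104,232)],.01))
# brush end top
print("brush tip",unproj('top',[T1(97,397)],.008))
# tray
print("tray scene",unproj('scene',[S1(72,157),S1(280,238),S1(397,3)],.03))
cv2.imwrite('pics/sc.png',np.hstack([cv2.resize(s[130:190,300:360],None,fx=6,fy=6,interpolation=cv2.INTER_CUBIC),cv2.resize(s[255:315,220:280],None,fx=6,fy=6,interpolation=cv2.INTER_CUBIC)]))
```

```text
top 119 px 400.6 235.1 c [ 0.3647 -0.3223] yaw 84.41 len 0.0878 ends [ 0.3604 -0.3653] [ 0.369  -0.2779] wid 0.024
scene 228 px 238.4 291.7 c [ 0.3636 -0.3219] yaw 85.53 len 0.0906 ends [ 0.3602 -0.3657] [ 0.3672 -0.2753] wid 0.025
top 119 px 400.6 235.1 c [ 0.3644 -0.3214] yaw 84.41 len 0.0876 ends [ 0.3602 -0.3643] [ 0.3687 -0.2771] wid 0.0239
scene 228 px 238.4 291.7 c [ 0.3656 -0.3237] yaw 85.53 len 0.0902 ends [ 0.3622 -0.3672] [ 0.3692 -0.2773] wid 0.0249
top 83 px 265.0 230.5 c [0.3715 0.235 ] yaw 87.17 len 0.075 ends [0.3697 0.1978] [0.3734 0.2727] wid 0.0178
scene 109 px 325.8 166.1 c [0.3681 0.2384] yaw 88.57 len 0.0855 ends [0.3671 0.1969] [0.3692 0.2824] wid 0.0232
top 83 px 265.0 230.5 c [0.3712 0.2342] yaw 87.17 len 0.0747 ends [0.3693 0.1971] [0.373  0.2718] wid 0.0178
scene 109 px 325.8 166.1 c [0.3704 0.2335] yaw 88.57 len 0.0851 ends [0.3694 0.1922] [0.3715 0.2773] wid 0.0231
tip [[ 0.3761 -0.1897  0.01  ]
 [ 0.3761 -0.1857  0.01  ]] [[ 0.3747 -0.1872  0.01  ]]
brush tip [[0.3753 0.3633 0.008 ]]
tray scene [[ 0.3253 -0.1504  0.03  ]
 [ 0.5028 -0.1401  0.03  ]
 [ 0.4842  0.1024  0.03  ]]
```

View pics/sc.png

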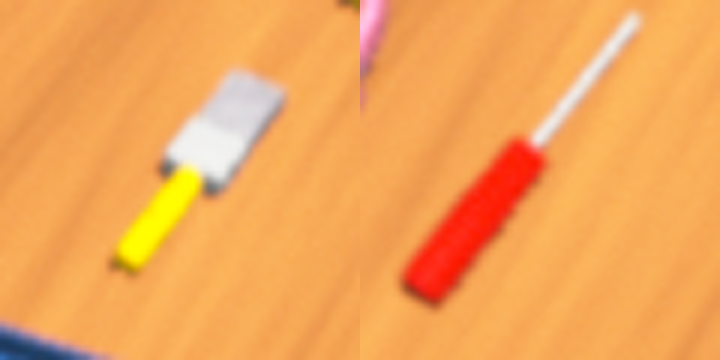

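```bash
cat >> h.py <<'E'
SY=np.radians(85.2-90);SG=np.array([.3645,-.322])
TC=np.array([.397,-.0137]);TY=np.radians(3.7)
BY=np.radians(88-90);BG=np.array([.3705,.236])
E
python3 - <<'E'
from h import *
T=cur()
Ta=plan(T,Tm([.42,0,.25],down(np.radians(40))),7)
plan(Ta,Tm([*SG,.12],down(SY)),8)
E
```

```text
clk 14.725 pos [0.4566 0.2465 0.3371] F [0.6 0.1 0.7] gap 0.0601 j [ 0.33  0.03  1.55 -0.    1.56 -1.16]
row x7: [-0.01, -0.0351, 0.0125, -0.0002, -0.0001, 0.1123] mm 38.6 deg 6.43
path [[0.463, 0.211, 0.325], [0.466, 0.174, 0.312], [0.465, 0.138, 0.3], [0.46, 0.102, 0.287], [0.45, 0.066, 0.275], [0.437, 0.032, 0.262], [0.42, -0.0, 0.25]]
row x8: [-0.0362, -0.0211, 0.0162, 0.0, -0.0, 0.0977] mm 44.900000000000006 deg 5.6
path [[0.427, -0.041, 0.234], [0.43, -0.083, 0.217], [0.429, -0.125, 0.201], [0.424, -0.166, 0.185], [0.415, -0.207, 0.169], [0.402, -0.247, 0.152], [0.385, -0.286, 0.136], [0.364, -0.322, 0.12]]
```

```bash
python3 -m creep '[[-0.01,-0.0351,0.0125,0,0,0.1123,0.06],[-0.01,-0.0351,0.0125,0,0,0.1123,0.06],[-0.01,-0.0351,0.0125,0,0,0.1123,0.06],[-0.01,-0.0351,0.0125,0,0,0.1123,0.06],[-0.01,-0.0351,0.0125,0,0,0.1123,0.06],[-0.01,-0.0351,0.0125,0,0,0.1123,0.06],[-0.01,-0.0351,0.0125,0,0,0.1123,0.06]]'; python3 -m creep '[[-0.0362,-0.0211,0.0162,0,0,0.0977,0.06],[-0.0362,-0.0211,0.0162,0,0,0.0977,0.06],[-0.0362,-0.0211,0.0162,0,0,0.0977,0.06],[-0.0362,-0.0211,0.0162,0,0,0.0977,0.06],[-0.0362,-0.0211,0.0162,0,0,0.0977,0.06],[-0.0362,-0.0211,0.0162,0,0,0.0977,0.06],[-0.0362,-0.0211,0.0162,0,0,0.0977,0.06],[-0.0362,-0.0211,0.0162,0,0,0.0977,0.06]]';python3 -m creep '[[0,0,0,0,0,0,0.06]]'
python3 - <<'E'
from h import *
T=cur()
plan(T,Tm([*SG,.05],down(SY)),1)
from bench import env
p=env.read_camera('scene');cv2.imwrite('pics/sK.png',cv2.resize(p['pixels'][180:330,170:330],None,fx=4,fy=4,interpolation=cv2.INTER_CUBIC))
E
```

```text
clock: 15.6
position: [0.4265, -0.002, 0.2507]
ee_rot: [1.336, 2.837, 0.001]
wrist_force: [1.0, -0.7, 0.2]
finger_gap: 0.06
clock: 16.6
position: [0.3694, -0.3256, 0.1211]
ee_rot: [2.315, 2.114, 0.0]
wrist_force: [0.0, -0.0, 0.1]
finger_gap: 0.0598
clock: 16.73
position: [0.368, -0.3254, 0.1202]
ee_rot: [2.319, 2.115, 0.0]
wrist_force: [-0.1, 0.6, 0.5]
finger_gap: 0.0598
clk 16.725 pos [ 0.368  -0.3254  0.1202] F [-0.1  0.6  0.5] gap 0.0598 j [-0.9   0.18  1.87  0.    1.1  -0.81]
row x1: [0.0032, -0.004, 0.0701, 0.0022, 0.002, -0.0078] mm 70.3 deg 0.48
path [[0.364, -0.322, 0.05]]
```

View pics/sK.png

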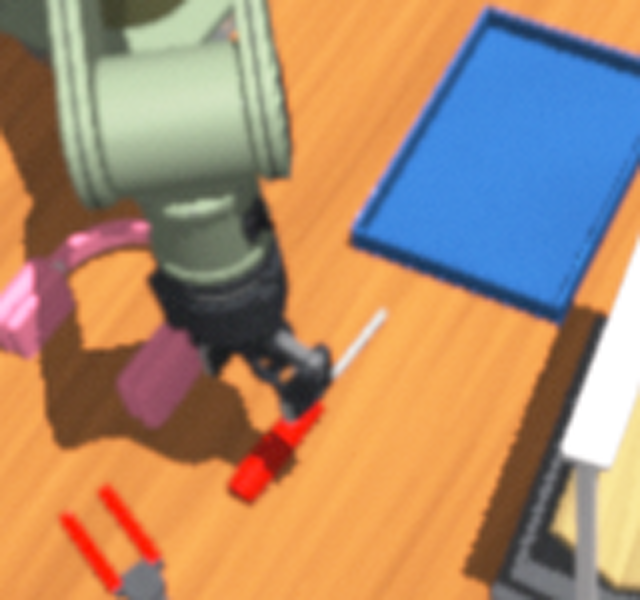

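```bash
python3 -m creep '[[0.0032,-0.004,0.025,0,0,-0.0078,0.05],[0,0,0.025,0,0,0,0.05],[0,0,0.02,0,0,0,0.05],[0,0,0,0,0,0,0.05]]'
python3 - <<'E'
from h import *
T=cur()
plan(T,Tm([*SG,.02],down(SY)),1)
from bench import env
p=env.read_camera('scene');cv2.imwrite('pics/sL.png',cv2.resize(p['pixels'][220:330,190:300],None,fx=5,fy=5,interpolation=cv2.INTER_CUBIC))
E
```

```text
clock: 17.27
position: [0.3656, -0.3177, 0.0495]
ee_rot: [2.305, 2.134, 0.002]
wrist_force: [-0.3, -0.2, 0.6]
finger_gap: 0.0501
clk 17.275 pos [ 0.3656 -0.3177  0.0495] F [-0.3 -0.2  0.6] gap 0.0501 j [-0.89  0.29  1.92  0.    0.94 -0.82]
row x1: [-0.0044, -0.0008, 0.0295, 0.0009, -0.0006, 0.0064] mm 29.8 deg 0.37
path [[0.364, -0.322, 0.02]]
```

View pics/sL.png

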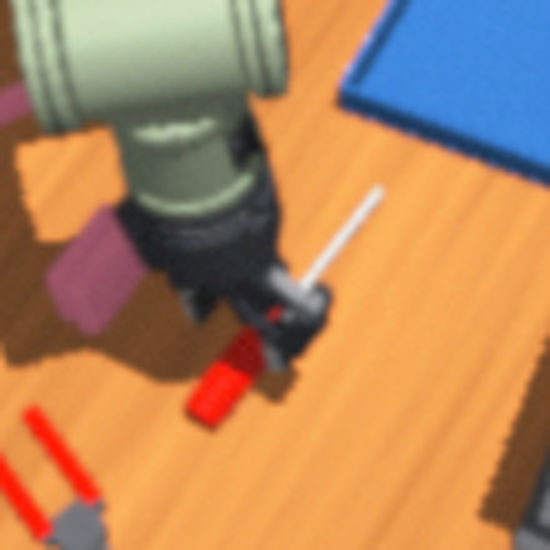

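```bash
python3 -m creep '[[-0.0035,-0.0005,0.012,0,0,0.005,0.05],[0,0,0.01,0,0,0,0.05],[0,0,0.006,0,0,0,0.05],[0,0,0,0,0,0,0.05]]'
```

```text
clock: 17.82
position: [0.364, -0.3219, 0.021]
ee_rot: [2.313, 2.125, 0.001]
wrist_force: [0.7, -0.2, 0.7]
finger_gap: 0.0497
```

```bash
python3 -m creep '[[0,0,0,0,0,0,0.03],[0,0,0,0,0,0,0.022],[0,0,0,0,0,0,0.015],[0,0,0,0,0,0,0.0],[0,0,0,0,0,0,0],[0,0,0,0,0,0,0]]'; python3 -m creep '[[0,0,-0.01,0,0,0,0],[0,0,-0.025,0,0,0,0],[0,0,-0.04,0,0,0,0],[0,0,-0.015,0,0,0,0],[0,0,0,0,0,0,0]]'
python3 - <<'E'
from h import *
T=cur()
M=rz(TY);g=TC+(M@[-.035,-.046,0])[:2];print(g)
plan(T,Tm([*g,.11],down(TY)),7)
from bench import env
p=env.read_camera('scene');cv2.imwrite('pics/sM.png',cv2.resize(p['pixels'][180:330,170:330],None,fx=4,fy=4,interpolation=cv2.INTER_CUBIC))
E
```

```text
clock: 18.58
position: [0.3646, -0.3227, 0.0222]
ee_rot: [2.311, 2.124, 0.001]
wrist_force: [-1.2, 1.5, 5.7]
finger_gap: 0.0227
clock: 19.2
position: [0.3649, -0.323, 0.1127]
ee_rot: [2.309, 2.122, 0.001]
wrist_force: [0.1, 0.6, -1.2]
finger_gap: 0.0232
clk 19.2 pos [ 0.3649 -0.323   0.1127] F [ 0.1  0.6 -1.2] gap 0.0232 j [-0.9   0.18  1.88  0.    1.07 -0.82]
[ 0.36504144 -0.06186275]
row x7: [0.0373, -0.0007, 0.0003, 0.0005, 0.0005, -0.0213] mm 37.3 deg 1.22
path [[0.367, -0.286, 0.112], [0.369, -0.248, 0.112], [0.37, -0.211, 0.111], [0.37, -0.174, 0.111], [0.369, -0.136, 0.111], [0.367, -0.099, 0.11], [0.365, -0.062, 0.11]]
```

View pics/sM.png

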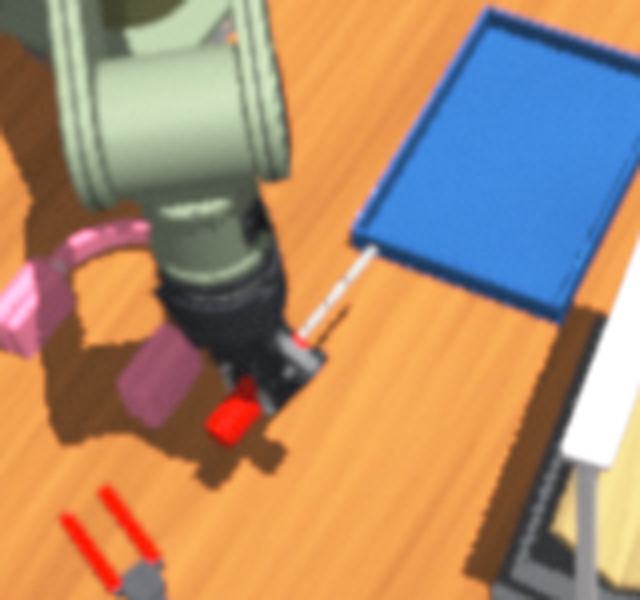

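Screwdriver is held and level. Carry it over the tray.

```bash
python3 -m creep '[[0.03,-0.0007,0,0,0,-0.0213,0],[0.0373,-0.0007,0,0,0,-0.0213,0],[0.0373,-0.0007,0,0,0,-0.0213,0],[0.0373,-0.0007,0,0,0,-0.0213,0],[0.0373,-0.0007,0,0,0,-0.0213,0],[0.0373,-0.0007,0,0,0,-0.0213,0],[0.0373,-0.0007,0,0,0,-0.0213,0],[0.006,0,0,0,0,0,0]]';python3 -m creep '[[0,0,0.02,0,0,0,0],[0,0,0.02,0,0,0,0],[0,0,0,0,0,0,0]]'
python3 - <<'E'
from h import *
T=cur()
M=rz(TY);g=TC+(M@[-.035,-.046,0])[:2];print(g)
plan(T,Tm([*g,.027],down(TY)),1)
from bench import env
p=env.read_camera('scene');cv2.imwrite('pics/sN.png',cv2.resize(p['pixels'][160:280,230:370],None,fx=5,fy=5,interpolation=cv2.INTER_CUBIC))
p=env.read_camera('top');cv2.imwrite('pics/tN.png',cv2.resize(p['pixels'][190:270,280:400],None,fx=6,fy=6,interpolation=cv2.INTER_CUBIC))
E
```

```text
clock: 20.25
position: [0.3615, -0.0603, 0.1094]
ee_rot: [-2.143, -2.293, 0.002]
wrist_force: [0.3, -0.7, -1.2]
finger_gap: 0.0225
clock: 20.62
position: [0.3617, -0.0624, 0.0694]
ee_rot: [-2.147, -2.289, 0.003]
wrist_force: [0.3, -0.7, 0.1]
finger_gap: 0.0228
clk 20.625 pos [ 0.3617 -0.0624  0.0694] F [ 0.3 -0.7  0.1] gap 0.0228 j [-0.41  0.02  2.18 -0.    0.95 -0.47]
[ 0.36504144 -0.06186275]
row x1: [0.0002, 0.0035, 0.0424, -0.0036, -0.0012, -0.0006] mm 42.5 deg 0.22
path [[0.365, -0.062, 0.027]]
```

View pics/sN.png

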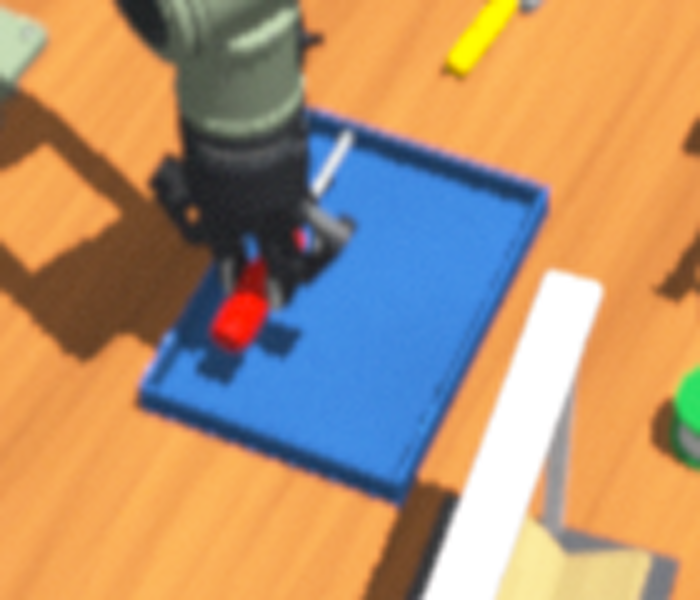

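View pics/tN.png

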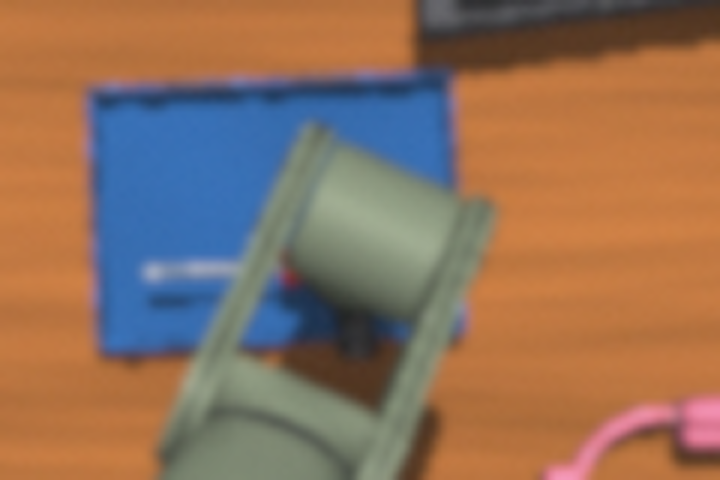

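```bash
python3 -m creep '[[0,0.007,0.015,0,0,0,0],[0,0,0.013,0,0,0,0],[0,0,0.008,0,0,0,0],[0,0,0,0,0,0,0]]'; for i in 1 2 3 ; do python3 -m creep '[[0,0,0.002,0,0,0,0],[0,0,0,0,0,0,0]]'|grep -E "pos|force"; done
```

```text
clock: 21.22
position: [0.3701, -0.0621, 0.0349]
ee_rot: [2.148, 2.292, -0.0]
wrist_force: [0.4, -0.4, -1.3]
finger_gap: 0.0228
position: [0.371, -0.0624, 0.0336]
wrist_force: [-0.1, -0.2, -0.5]
position: [0.3708, -0.0623, 0.0314]
wrist_force: [-0.0, 0.5, -0.9]
position: [0.3707, -0.0623, 0.0293]
wrist_force: [0.1, -0.2, 0.1]
```

```bash
for i in 1 2 3 ; do python3 -m creep '[[0,0,0.001,0,0,0,0],[0,0,0,0,0,0,0]]'|grep -E "pos|force"; done
```

```text
position: [0.3708, -0.0623, 0.0283]
wrist_force: [-0.2, -0.6, 0.1]
position: [0.3708, -0.0623, 0.0273]
wrist_force: [-0.4, -0.7, -0.5]
position: [0.371, -0.0623, 0.0271]
wrist_force: [-1.9, 2.4, 8.9]
```

Contact; release and rise.

```bash
python3 -m creep '[[0,0,0,0,0,0,0.026],[0,0,0,0,0,0,0.03],[0,0,0,0,0,0,0.036],[0,0,0,0,0,0,0.036]]';python3 -m creep '[[0,0,-0.01,0,0,0,0.036],[0,0,-0.03,0,0,0,0.036],[0,0,-0.05,0,0,0,0.04],[0,0,-0.04,0,0,0,0.04],[0,0,0,0,0,0,0.04]]'
python3 - <<'E'
from h import *
T=cur()
plan(T,Tm([*BG,.12],down(BY)),8)
from bench import env
p=env.read_camera('scene');cv2.imwrite('pics/sO.png',cv2.resize(p['pixels'][160:280,230:370],None,fx=5,fy=5,interpolation=cv2.INTER_CUBIC))
E
```

```text
clock: 23.22
position: [0.3709, -0.0623, 0.0263]
ee_rot: [2.147, 2.291, 0.001]
wrist_force: [-0.0, 1.0, -0.0]
finger_gap: 0.0357
clock: 23.85
position: [0.3737, -0.0634, 0.1606]
ee_rot: [2.14, 2.284, 0.006]
wrist_force: [0.4, 0.1, -0.3]
finger_gap: 0.0401
clk 23.85 pos [ 0.3737 -0.0634  0.1606] F [ 0.4  0.1 -0.3] gap 0.0401 j [-0.4  -0.14  2.09 -0.    1.18 -0.46]
row x8: [0.0375, 0.0004, 0.005, 0.0014, 0.0006, 0.0125] mm 37.8 deg 0.72
path [[0.372, -0.026, 0.155], [0.37, 0.011, 0.15], [0.369, 0.049, 0.145], [0.368, 0.086, 0.14], [0.368, 0.124, 0.135], [0.369, 0.161, 0.13], [0.369, 0.199, 0.125], [0.37, 0.236, 0.12]]
```

View pics/sO.png

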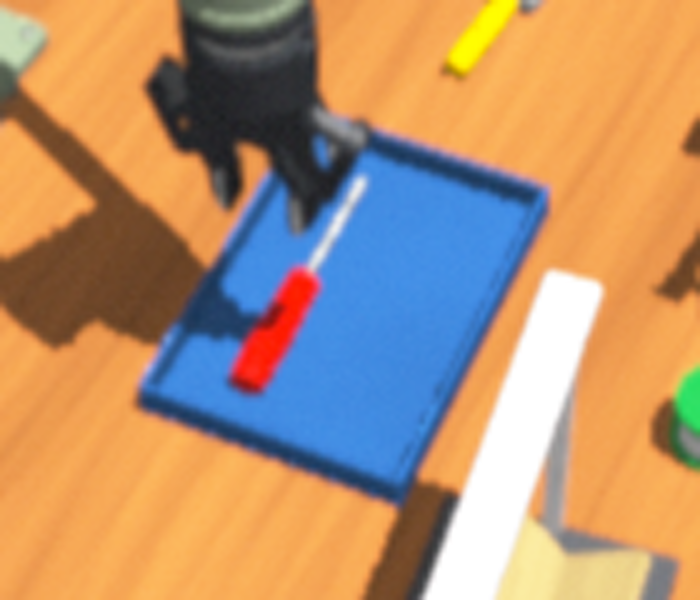

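```bash
python3 -m creep '[[0.03,0.0004,0.005,0,0,0.0125,0.045],[0.0375,0.0004,0.005,0,0,0.0125,0.045],[0.0375,0.0004,0.005,0,0,0.0125,0.045],[0.0375,0.0004,0.005,0,0,0.0125,0.045],[0.0375,0.0004,0.005,0,0,0.0125,0.045],[0.0375,0.0004,0.005,0,0,0.0125,0.045],[0.0375,0.0004,0.005,0,0,0.0125,0.045],[0.0375,0.0004,0.005,0,0,0.0125,0.045]]';python3 -m creep '[[0.006,0,0.02,0,0,0,0.045],[0,0,0.03,0,0,0,0.045],[0,0,0,0,0,0,0.045],[0,0,0,0,0,0,0.045]]'
python3 - <<'E'
from h import *
T=cur()
plan(T,Tm([*BG,.0195],down(BY)),1)
from bench import env
p=env.read_camera('scene');cv2.imwrite('pics/sP.png',cv2.resize(p['pixels'][110:220,270:390],None,fx=5,fy=5,interpolation=cv2.INTER_CUBIC))
E
```

```text
clock: 24.9
position: [0.3665, 0.2309, 0.1144]
ee_rot: [2.26, 2.181, -0.004]
wrist_force: [0.6, -0.5, 0.7]
finger_gap: 0.0454
clock: 25.4
position: [0.3681, 0.2359, 0.0659]
ee_rot: [2.259, 2.181, -0.001]
wrist_force: [-0.6, -0.1, 1.2]
finger_gap: 0.045
clk 25.4 pos [0.3681 0.2359 0.0659] F [-0.6 -0.1  1.2] gap 0.045 j [ 0.37  0.17  2.02 -0.    0.95  0.41]
row x1: [0.0003, 0.0024, 0.0464, 0.0008, 0.0015, -0.0005] mm 46.5 deg 0.1
path [[0.37, 0.236, 0.02]]
```

View pics/sP.png

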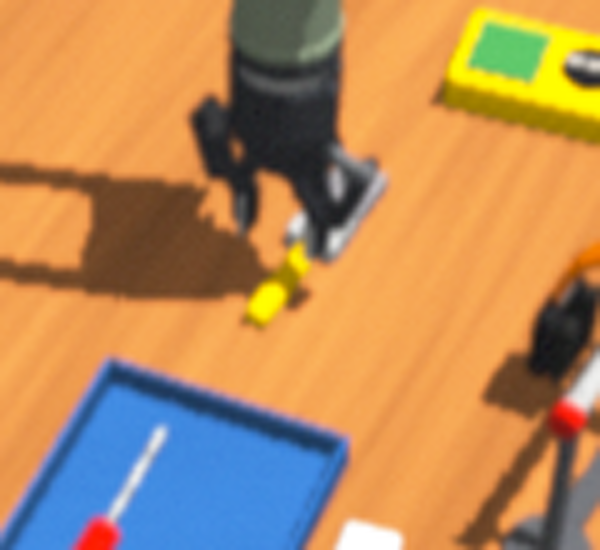

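```bash
python3 -m creep '[[-0.002,0.002,0.02,0,0,0,0.045],[0,0,0.016,0,0,0,0.045],[0,0,0.008,0,0,0,0.045],[0,0,0,0,0,0,0.045]]'
```

```text
clock: 25.95
position: [0.3706, 0.234, 0.0223]
ee_rot: [2.259, 2.18, 0.001]
wrist_force: [-0.6, 0.5, 0.2]
finger_gap: 0.0449
```

```bash
python3 -m creep '[[0,0,0.0025,0,0,0,0.035],[0,0,0,0,0,0,0.025],[0,0,0,0,0,0,0.018],[0,0,0,0,0,0,0.012],[0,0,0,0,0,0,0.0],[0,0,0,0,0,0,0],[0,0,0,0,0,0,0]]';python3 -m creep '[[0,0,-0.01,0,0,0,0],[0,0,-0.025,0,0,0,0],[0,0,-0.04,0,0,0,0],[0,0,-0.025,0,0,0,0],[0,0,0,0,0,0,0]]'
python3 - <<'E'
from h import *
T=cur()
M=rz(TY);g=TC+(M@[.04,-.045,0])[:2];print(g)
plan(T,Tm([*g,.115],down(TY)),8)
from bench import env
p=env.read_camera('scene');cv2.imwrite('pics/sQ.png',cv2.resize(p['pixels'][110:240,250:390],None,fx=5,fy=4.5,interpolation=cv2.INTER_CUBIC))
E
```

```text
clock: 26.82
position: [0.371, 0.2342, 0.0202]
ee_rot: [2.258, 2.18, 0.002]
wrist_force: [-0.9, -1.0, 6.3]
finger_gap: 0.0171
clock: 27.45
position: [0.372, 0.2349, 0.1218]
ee_rot: [2.257, 2.179, 0.009]
wrist_force: [0.5, 0.1, 0.3]
finger_gap: 0.0167
clk 27.45 pos [0.372  0.2349 0.1218] F [0.5 0.1 0.3] gap 0.0167 j [ 0.37  0.07  1.99 -0.    1.08  0.4 ]
[ 0.43982058 -0.05602491]
row x8: [-0.0364, 0.0082, 0.0009, 0.0009, -0.0001, -0.0125] mm 37.400000000000006 deg 0.72
path [[0.379, 0.198, 0.121], [0.386, 0.162, 0.12], [0.394, 0.125, 0.119], [0.402, 0.089, 0.118], [0.411, 0.052, 0.118], [0.42, 0.016, 0.117], [0.43, -0.02, 0.116], [0.44, -0.056, 0.115]]
```

View pics/sQ.png

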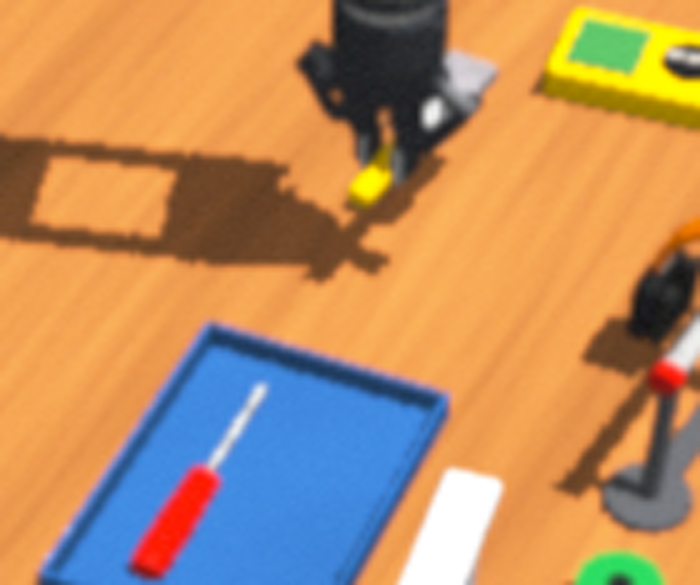

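```bash
python3 -m creep '[[-0.03,0.0082,0,0,0,-0.0125,0],[-0.0364,0.0082,0,0,0,-0.0125,0],[-0.0364,0.0082,0,0,0,-0.0125,0],[-0.0364,0.0082,0,0,0,-0.0125,0],[-0.0364,0.0082,0,0,0,-0.0125,0],[-0.0364,0.0082,0,0,0,-0.0125,0],[-0.0364,0.0082,0,0,0,-0.0125,0],[-0.0364,0.0082,0,0,0,-0.0125,0]]';python3 -m creep '[[-0.006,0,0.02,0,0,0,0],[0,0,0.025,0,0,0,0],[0,0,0,0,0,0,0],[0,0,0,0,0,0,0]]'
python3 - <<'E'
from h import *
T=cur()
M=rz(TY);g=TC+(M@[.04,-.045,0])[:2]
plan(T,Tm([*g,.025],down(TY)),1)
from bench import env
p=env.read_camera('scene');cv2.imwrite('pics/sR.png',cv2.resize(p['pixels'][160:280,230:370],None,fx=5,fy=5,interpolation=cv2.INTER_CUBIC))
E
```

```text
clock: 28.5
position: [0.4371, -0.0508, 0.118]
ee_rot: [-2.147, -2.291, 0.002]
wrist_force: [0.3, -0.2, 0.4]
finger_gap: 0.0168
clock: 29.0
position: [0.4386, -0.0558, 0.0746]
ee_rot: [2.148, 2.292, -0.0]
wrist_force: [0.8, -0.1, -0.8]
finger_gap: 0.0169
clk 29.0 pos [ 0.4386 -0.0558  0.0746] F [ 0.8 -0.1 -0.8] gap 0.0169 j [-0.32  0.16  2.01 -0.    0.97 -0.39]
row x1: [-0.0003, 0.0012, 0.0496, 0.0005, 0.0007, 0.0004] mm 49.6 deg 0.05
path [[0.44, -0.056, 0.025]]
```

View pics/sR.png

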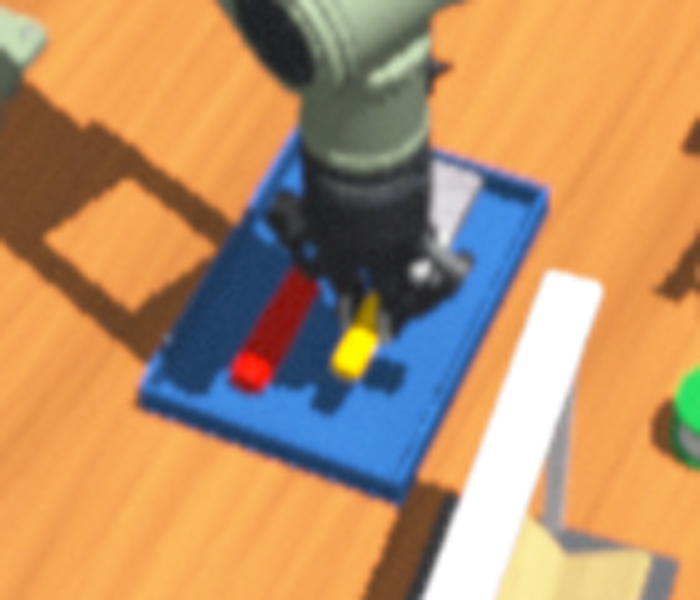

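```bash
python3 -m creep '[[0,0.002,0.02,0,0,0,0],[0,0,0.014,0,0,0,0],[0,0,0.008,0,0,0,0],[0,0,0,0,0,0,0]]'; for i in 1 2 3 4; do python3 -m creep '[[0,0,0.0015,0,0,0,0],[0,0,0,0,0,0,0]]'|grep -E "pos|force"; done
```

```text
clock: 29.55
position: [0.4406, -0.0558, 0.0326]
ee_rot: [2.148, 2.292, -0.0]
wrist_force: [0.3, -0.1, -0.5]
finger_gap: 0.0168
position: [0.4414, -0.0561, 0.0319]
wrist_force: [0.2, -0.2, 0.2]
position: [0.4411, -0.056, 0.0301]
wrist_force: [0.3, -0.1, -1.7]
position: [0.4409, -0.0559, 0.0284]
wrist_force: [0.4, -1.0, -0.7]
position: [0.4409, -0.0559, 0.0269]
wrist_force: [0.1, -0.2, -0.4]
```

```bash
for i in 1 2; do python3 -m creep '[[0,0,0.001,0,0,0,0],[0,0,0,0,0,0,0]]'|grep -E "pos|force"; done
```

```text
position: [0.441, -0.056, 0.0259]
wrist_force: [0.4, -0.8, -0.3]
position: [0.4412, -0.056, 0.0253]
wrist_force: [-1.1, -0.7, 2.8]
```

```bash
python3 -m creep '[[0,0,0,0,0,0,0.02],[0,0,0,0,0,0,0.025],[0,0,0,0,0,0,0.032],[0,0,0,0,0,0,0.032]]';python3 -m creep '[[0,0,-0.01,0,0,0,0.032],[0,0,-0.03,0,0,0,0.032],[0,0,-0.05,0,0,0,0.04],[0,0,-0.05,0,0,0,0.04],[0.03,-0.03,-0.04,0,0,0,0.04],[0.04,-0.03,-0.02,0,0,0,0.04],[0.05,0,0,0,0,0,0.04],[0.05,0,0,0,0,0,0.04]]';python3 -m creep '[[0.05,0,0,0,0,0,0.04],[0,0,0,0,0,0,0.04],[0,0,0,0,0,0,0.04]]'
python3 - <<'E'
from h import *
T=cur()
from bench import env
p=env.read_camera('scene');cv2.imwrite('pics/sS.png',p['pixels']);cv2.imwrite('pics/sS2.png',cv2.resize(p['pixels'][120:270,250:430],None,fx=4.4,fy=4,interpolation=cv2.INTER_CUBIC))
p=env.read_camera('top');cv2.imwrite('pics/tS.png',cv2.resize(p['pixels'][130:270,230:410],None,fx=4.4,fy=4.2,interpolation=cv2.INTER_CUBIC))
E
```

```text
clock: 31.55
position: [0.441, -0.056, 0.025]
ee_rot: [2.147, 2.291, 0.001]
wrist_force: [1.4, -0.3, -0.7]
finger_gap: 0.0321
clock: 32.55
position: [0.3697, 0.1112, 0.2263]
ee_rot: [2.146, 2.288, 0.005]
wrist_force: [0.6, 0.6, 0.1]
finger_gap: 0.0405
clock: 32.92
position: [0.3665, 0.1597, 0.225]
ee_rot: [2.145, 2.291, 0.0]
wrist_force: [-0.2, 0.1, 0.1]
finger_gap: 0.04
clk 32.925 pos [0.3665 0.1597 0.225 ] F [-0.2  0.1  0.1] gap 0.04 j [ 0.2  -0.16  1.97 -0.    1.33  0.13]
```

View pics/sS2.png

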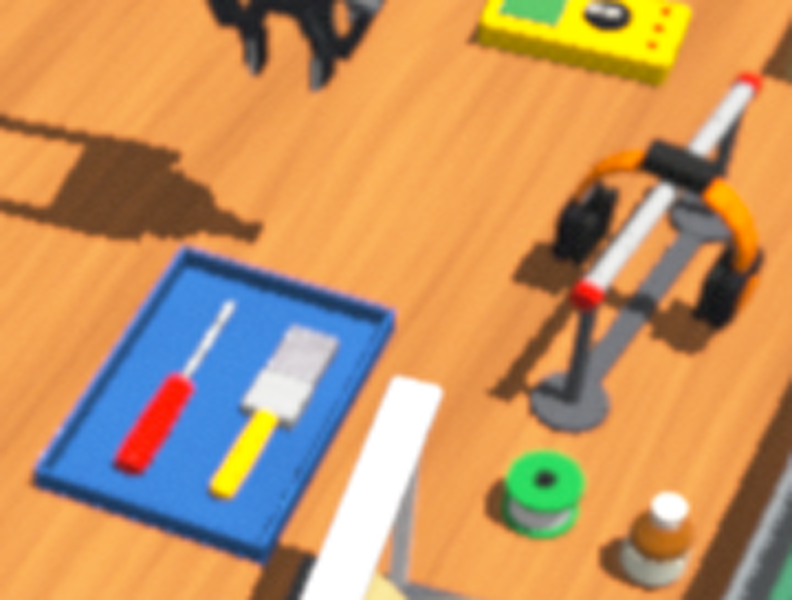

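View pics/tS.png

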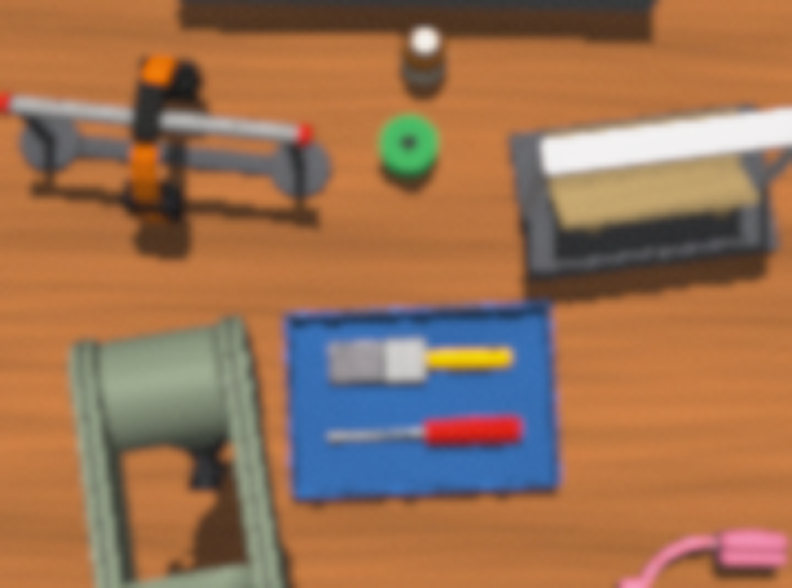

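View pics/sS.png

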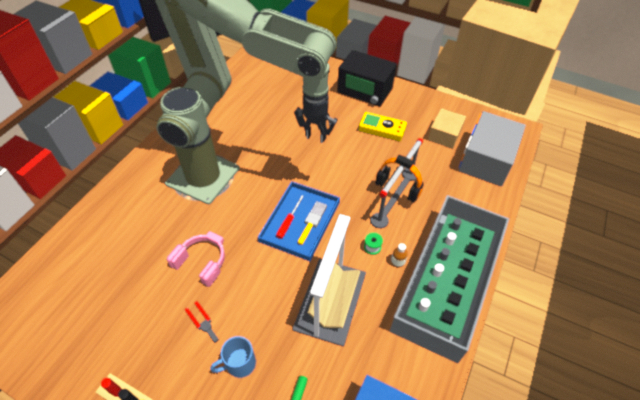

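Run:
```python
from h import *
im=cv2.imread('pics/sS.png')[130:240,350:450];k=6
cr=cv2.resize(im,None,fx=k,fy=k*.9,interpolation=cv2.INTER_CUBIC)[:600]
def dr(P,col):
    for u in (proj('scene',P)-[350,130]+.5)*[k,k*.9]: cv2.circle(cr,(int(round(u[0])),int(round(u[1]))),2,col,-1)
M=down(np.pi/2-.09);o=np.array([.6413,.229,.165]);a,b,z=M[:,1],M[:,0],-M[:,2]
dr(np.array([o+a*i*.028+b*j+z*q for i in(-1,1) for j in(-.076,-.045,.045,.076) for q in(-.063,-.127)]),(0,255,0))
dr(np.array([o+a*i*.012+b*j*.027+z*q for i in(-1,1) for j in(-1,1) for q in(0,.024)]),(255,0,255))
cv2.imwrite('pics/ovS.png',cr)
```

```text
(no output)
```

View pics/ovS.png

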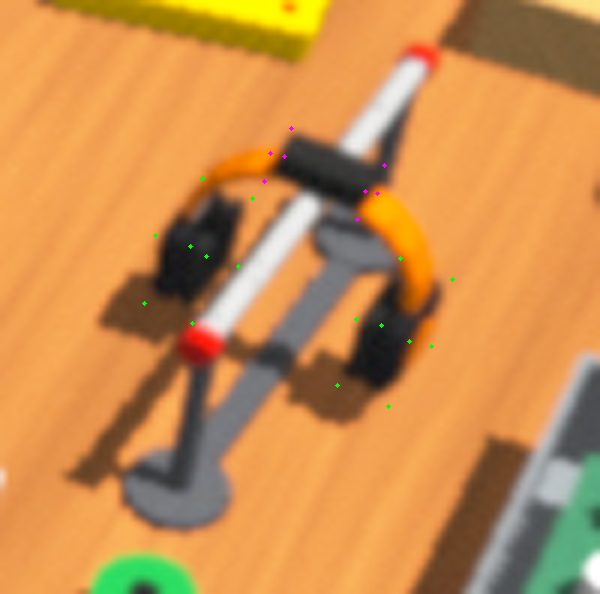

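Run:
```python
from bench import env
print(env.read_state()['clock']);print(env.sign_off())
```

```text
33.025
the job is handed in; nothing more can be done
None
```

The job is handed in at 33.0 s of the 72 s allowed.

- **Headset:** I took it off the easel along its lean and set it upright. I then lowered it over the rail until I felt a light contact (about 5 N) and let go.
- **Tray:** the red screwdriver went in first, then the yellow brush. Each was lowered until it touched the tray floor, then released.

In the last pictures:

- **Headset:** it hangs square on the bar, one cup on each side. It matches the pose I calculated to about 1–2 pixels; from the top view it sits about 4 mm from the bar's middle at most.
- **Tools:** both lie flat, wholly inside the tray.
- **Bystanders and arm:** the spool, flux, meter, mug, pliers and pink look-alike show no visible movement, judged by eye. The arm is clear of everything.

The highest wrist force in my readings was about 9 N, as the screwdriver touched down. The tray corners I picked in the two camera views disagreed by about 1 cm, so I used the top view for the tray. No check failed.

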